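# Load and pin an air-clamped filter stack

### The arm

A 6-joint arm with a two-finger parallel gripper is mounted at the origin on the work surface. World frame = base frame: x ahead of the robot, y to its left, z up, the work surface at z = 0. Lengths are in m, angles in degrees, forces in N, time in s.
With the tool pointing down it reaches from about 0.325 to 0.775 m from the base axis. Payload 5.5 kg.
Tool frame: the origin (TCP) lies midway between the tips of the shut fingers; the grasp point (between the pads) lies 19 mm behind it; z points along the fingers, y is the line along which they close (so a half turn about z gives the same grasp; the last joint's range is limited). The gripper opens to 85 mm and grips with 20 to 120 N. Pads are 22 mm wide; open, the fingers measure 114 mm over their backs; the gripper's body (76 mm by 85 mm) begins 54 mm behind the grasp point. The pads swing forward as they close: fully open they stand 13 mm farther back than shut.
Start: joints at [59.891, 5.22, 70.514, -0, 104.267, -3.249], TCP at [0.271, 0.535, 0.231] pointing down, gripper open.
Joint ranges: [-164.24, 164.24], [-49.07, 125.15], [9.68, 141.18], [-86.29, 266.29], [3.28, 154.24], [-151.56, 151.56]. Speed limits (degrees/s): [147.25, 147.25, 172.46, 180, 180, 180].

### API

Orientations are given as [roll, pitch, yaw] about the fixed x, y, z axes, in that order (R = Rz(yaw) Ry(pitch) Rx(roll)).
In Python, from workcell import sense, imaging, env gives the robot as it stands. The module is installed in compiled form; this text tells all that it offers.
- The arm moves only by the tool servo_tool, never from a script. Its arguments are lists of equal length, an entry for each row: "linear": the shift along the world's x, y, z in cm, a list of three; "twist": the turn about the world's z in degrees. A call has 1 to 10 rows; each row is the pose to reach, as a shift and turn from the pose commanded when the call began; what a row does not reach only later rows make up. A row lasts 1/10 s, in which the tool goes at most 50 mm and 8.59 degrees, less where a joint would pass 70% of its speed; a pose out of reach is approached as far as the arm can. A call with a gripper value outside its range is refused whole. "jaw" is the opening, from -1 (shut) to 1 (fully open), set as the call begins (left out, the last holds). The fingers move at their own pace and stop on an object; "force" is the grip in N (left out, the last holds). Time passes only in rows, so rows that repeat a pose let the fingers close. It gives the time, the measured TCP pose, the force, the opening and the grip force at its end, in the units of the state.
- sense(): the state, without advancing time (a new reading comes with each control period).
- imaging.camera(name): name is "scene" or "side" or "wrist"; returns the picture (480x640x3 uint8, red, green, blue); there is no depth.
- imaging.camera_info(name): a dict with "K" (3x3 intrinsics, pixels), "view" (4x4, takes a point from world to camera coordinates); the wrist camera has in their place "mount" (4x4, takes a point from camera to tool coordinates, whose origin is the TCP and whose axes are the flange's). Camera axes: x right, y down, z forward; pixel columns grow to the right and rows downward; lengths in m; the calibration is good to about 2 mm. The wrist camera is an equidistant fisheye: a pixel r from the principal point sees the ray r / f radians off the axis. A picture is of the moment at which its call begins: read the wrist's pose just before it. camera_info takes no time and is no camera call.
- env.hand_in(): hands the job in; it is judged then, once.
The state is a dict: "time": time; "joint_pos": joint angles; "dq": joint speeds; "joint_efforts": joint torques, N m; "eef_pos": TCP position; "tool_rot": TCP orientation; "force": force on the tool from outside, world axes, zero at the start; "ft_torque": the same for the moment, N m; "grip_width": opening from 0.0 (shut) to 1.0 (fully open); "finger_force": force on a finger pad.
Only numpy, scipy, OpenCV 4.12 (cv2) and the standard library are available. Lean on these libraries where they do the work, as an engineer would, in place of code of your own. Each camera call takes 0.05 s, during which the arm holds its last target. There are 200 camera calls.

### The job

Close the air valve, so that the rod clamps in the filter holder let go, then stack every filter cassette on the bench flat in the holder and lay the aluminium end plate on top. Push both clamp rods down through the end plate, the cassettes and the holder block, one in each hole, until their collars sit on the end plate, and only then open the air valve fully again so that the clamps grip them. Leave the bottle, beaker, spanner and gauge where they are.

Things in the scene. Friction and masses are not known exactly. Their poses are not given: they have to be found in the camera images.
- holder_seat (a point): Filter holder, fixed: stainless block 176 (x) by 78 (y) by 48 mm high. Point: middle of its top face, 48 mm above the bench; x along its length. Four aluminium corner guides with flared tops (tops 132 mm above the bench) stand round a 153 by 59 mm nest where cassettes lie flat, long side along x; a guide covers only the last 8 mm of a long side, the rest is free for fingers
- holder_hole_a (a point): mouth of the rod-clamp hole in the top face of the holder block, 45 mm to the -x side of its middle; 14.5 mm wide, goes vertically down through the whole 48 mm block
- holder_hole_b (a point): mouth of the second rod-clamp hole, the same, 45 mm to the +x side
- cassette1_mid (a point): Flat white filter cassette with orange edges, 150 (x) by 56 (y) by 16 mm thick (z), 150 g, lying loose on the bench; two round 15 mm through holes lie 45 mm either side of its middle along x. This point is its very centre, half-way up. It may go in either way round. May be absent (None): 2 to 4 cassettes are there
- cassette2_mid (a point): Flat white filter cassette with orange edges, 150 (x) by 56 (y) by 16 mm thick (z), 150 g, lying loose on the bench; two round 15 mm through holes lie 45 mm either side of its middle along x. This point is its very centre, half-way up. It may go in either way round. May be absent (None): 2 to 4 cassettes are there
- cassette3_mid (a point): Flat white filter cassette with orange edges, 150 (x) by 56 (y) by 16 mm thick (z), 150 g, lying loose on the bench; two round 15 mm through holes lie 45 mm either side of its middle along x. This point is its very centre, half-way up. It may go in either way round. May be absent (None): 2 to 4 cassettes are there
- cassette4_mid (a point): Flat white filter cassette with orange edges, 150 (x) by 56 (y) by 16 mm thick (z), 150 g, lying loose on the bench; two round 15 mm through holes lie 45 mm either side of its middle along x. This point is its very centre, half-way up. It may go in either way round. May be absent (None): 2 to 4 cassettes are there
- endplate_mid (a point): Bare aluminium end plate, 150 (x) by 56 (y) by 14 mm thick (z), about 0.3 kg, loose on the bench, with a dark panel in the middle and the same two 15 mm holes 45 mm either side of its middle along x. This point is its very centre
- rod1_grip (a point): Steel clamp rod upright in a grey stand (60 mm high block, holes 70 mm apart, 54 mm deep; it may lean 2 degrees); z up the rod. 12 mm shank 90 mm long with tapered nose, dark collar 26 mm across, 6 mm high, blue round grip 18 mm across, 50 mm high; about 0.16 kg. Point: middle of the grip, 121 mm above the tip, 31 mm above the collar's underside. Either rod fits either hole
- rod1_tip (a point): lower tip of that rod, on its axis
- rod1_collar (a point): centre of the underside of that rod's collar, 90 mm above the tip
- rod2_grip (a point): Steel clamp rod upright in a grey stand (60 mm high block, holes 70 mm apart, 54 mm deep; it may lean 2 degrees); z up the rod. 12 mm shank 90 mm long with tapered nose, dark collar 26 mm across, 6 mm high, blue round grip 18 mm across, 50 mm high; about 0.16 kg. Point: middle of the grip, 121 mm above the tip, 31 mm above the collar's underside. Either rod fits either hole
- rod2_tip (a point): lower tip of that rod, on its axis
- rod2_collar (a point): centre of the underside of that rod's collar, 90 mm above the tip
- air_valve (a joint): Quarter-turn air shut-off valve on a bracket: 0 = closed, handle across the pipe, pointing away from the robot (about +x); 1.571 = open, handle in line with the pipe, pointing to the right (about -y). It opens clockwise seen from above, has a stop at each end and stays where it is left; about 3 N on the grip turns it
- valve_pivot (a point): on the vertical axis of the valve handle, 92 mm above the bench; brass body and steel pipe (along y of this frame) lie below, tops at 74 and 66 mm
- valve_handle (a point): middle of the yellow grip of the valve handle, 92 mm out from the pivot and 94 mm above the bench; the grip is 64 mm long (60 to 124 mm from the pivot), 20 mm wide, 14 mm high; x points outward along the handle
- bottle_mid (a point): Bystander: clear bottle with blue cap, 60 mm across, 140 mm tall, half-way up; leave it alone
- spanner_grip (a point): Bystander: spanner lying on the bench, 170 mm long, at its handle; leave it alone
- gauge_mid (a point): Bystander: round pressure gauge 80 mm across lying on its back, 28 mm thick; leave it alone
- beaker_rim (a point): Bystander: glass beaker, 70 mm across, 90 mm tall, centre of its mouth; leave it alone

How it is judged:
By the outcome, as a careful person would: the job done as asked, in the order asked, and still so for the second after the job is handed in, with the robot touching nothing.
Of cassette1, cassette2, cassette3, cassette4 only 2 to 4 are there at a start; the rules pass over those that are not, and their reading is None.
At some moment in a run one of cassette1, cassette2, cassette3, cassette4, endplate may be knocked a few centimetres aside while the robot is not near it.
It also fails if it takes over 210 s, if anything falls off the work surface, if the arm or the gripper's body presses on something with over 40 N, if the wrist force passes 120 N, or if a joint passes its speed limit or range.

## Working session

There is one attempt and no reset: what is moved stays moved. The work goes in short steps, Python scripts to look and compute and a tool call to move; the robot and the scene stay as the last step left them, time stands still between calls to the robot, and variables do not carry over. Pictures are saved under pics/ and viewed, at most 14 in all, crops included, and the job is handed in when it is done.

Besides the shell and the picture viewer there is one more tool, called after ">>>" as a command line: name --pt "numbers of a row" for each row, then --argument value for the rest. servo_tool: Moves the arm, as the interface text tells. Its arguments: {"type":"object","properties":{"linear":{"type":"array"},"twist":{"type":"array"},"jaw":{"type":"number"},"force":{"type":"number"}},"required":["linear","twist"]}

```bash
mkdir -p pics; python3 - <<'E'
from workcell import sense, imaging, env
import cv2,numpy as np
np.set_printoptions(precision=4,suppress=True)
s=sense();print(s)
for n in ["scene","side","wrist"]:
    i=imaging.camera_info(n);print(n,i)
    im=imaging.camera(n);cv2.imwrite(f"pics/{n}0.png",im[:,:,::-1])
E
```

```text
{'time': 0.0, 'joint_pos': array([ 59.8912,   5.2633,  70.5822,   0.001 , 104.2668,  -3.2479]), 'dq': array([ 0.0375,  0.0136,  0.0755, -0.0109,  0.0503,  0.0212]), 'joint_efforts': array([  0.0002, -45.8727, -41.8023,  -0.0001,   0.0116,  -0.    ]), 'eef_pos': array([0.2709, 0.535 , 0.2301]), 'tool_rot': array([-179.8879,   -0.0073,  153.1393]), 'force': array([ 0.4645, -0.2375, -0.1177]), 'ft_torque': array([-0.0545,  0.0032,  0.0121]), 'finger_force': 0.0, 'grip_width': 1.0003188550662798}
scene {'K': array([[486.3725,   0.    , 320.4489],
       [  0.    , 486.3725, 246.3828],
       [  0.    ,   0.    ,   1.    ]]), 'view': array([[-0.7999,  0.6002,  0.0029,  0.4981],
       [ 0.3656,  0.4911, -0.7906, -0.1325],
       [-0.4759, -0.6313, -0.6123,  1.4239],
       [ 0.    ,  0.    ,  0.    ,  1.    ]])}
side {'K': array([[558.9866,   0.    , 322.7326],
       [  0.    , 558.9866, 233.8333],
       [  0.    ,   0.    ,   1.    ]]), 'view': array([[-0.7282, -0.6854,  0.0009,  0.415 ],
       [-0.3556,  0.3767, -0.8554,  0.3074],
       [ 0.5859, -0.6232, -0.518 ,  1.2322],
       [ 0.    ,  0.    ,  0.    ,  1.    ]])}
wrist {'K': array([[371.6483,   0.    , 312.7859],
       [  0.    , 371.6483, 237.9772],
       [  0.    ,   0.    ,   1.    ]]), 'mount': array([[-0.001 , -0.9453, -0.3263,  0.085 ],
       [ 1.    , -0.0014,  0.001 , -0.0008],
       [-0.0014, -0.3263,  0.9453, -0.1422],
       [ 0.    ,  0.    ,  0.    ,  1.    ]])}
```

View pics/scene0.png

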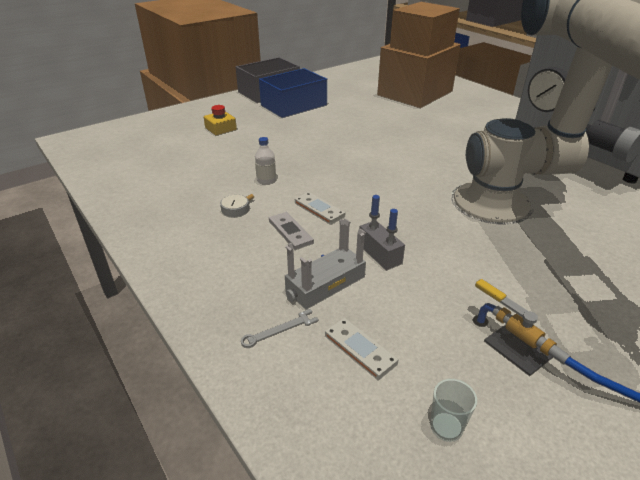

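View pics/side0.png

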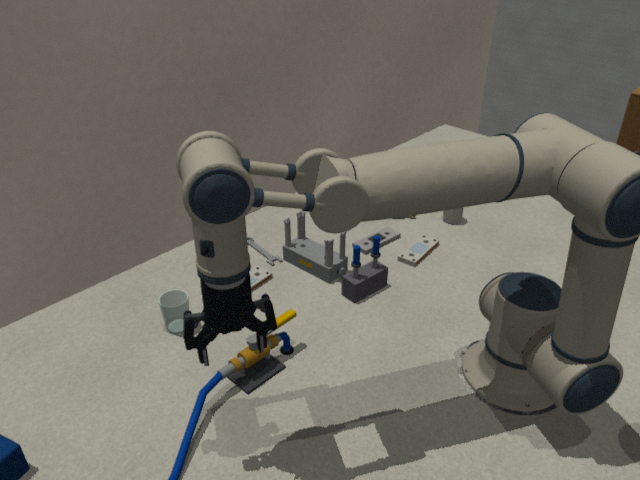

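Scene shows two cassettes (centres about (361,346) and (319,207)), the end plate at (291,230), holder at (326,277), rod stand at (382,244), valve pivot at about (527,317) with its handle to (490,290). I'll enlarge for precise points.

```bash
cat > h.py <<'E'
import numpy as np,cv2
from scipy.spatial.transform import Rotation as R
from workcell import sense, imaging, env
np.set_printoptions(precision=4,suppress=True)
def ray2z(o,d,z): return o+d*(z-o[2])/d[2]
def px(cam,u,v,z):
    i=imaging.camera_info(cam);V=i["view"];K=i["K"]
    d=V[:3,:3].T@np.linalg.solve(K,[u,v,1.]);o=-V[:3,:3].T@V[:3,3]
    return ray2z(o,d,z)
def toolT(s):
    T=np.eye(4);T[:3,:3]=R.from_euler('xyz',s["tool_rot"],degrees=True).as_matrix();T[:3,3]=s["eef_pos"];return T
def wpx(T,u,v,z):
    i=imaging.camera_info("wrist");K=i["K"];C=T@i["mount"]
    a=np.array([u-K[0,2],v-K[1,2]])/K[0,0];r=np.hypot(*a)
    d=np.array([*(a/max(r,1e-9)*np.sin(r)),np.cos(r)])
    return ray2z(C[:3,3],C[:3,:3]@d,z)
def crop(f,o,x,y,w,h,k):
    im=cv2.imread(f)[y:y+h,x:x+w];cv2.imwrite(o,cv2.resize(im,None,fx=k,fy=k,interpolation=cv2.INTER_CUBIC))
def snap(name):
    s=sense();T=toolT(s);im=imaging.camera("wrist");cv2.imwrite(f"pics/{name}.png",im[:,:,::-1]);np.save(f"pics/{name}.npy",T);print(s["time"],s["eef_pos"],s["tool_rot"])
E
python3 -c "
from h import *
crop('pics/scene0.png','pics/sc1.png',235,180,200,150,4)
crop('pics/scene0.png','pics/sc2.png',320,270,240,120,3.3)
"
```

```text
(no output)
```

View pics/sc1.png

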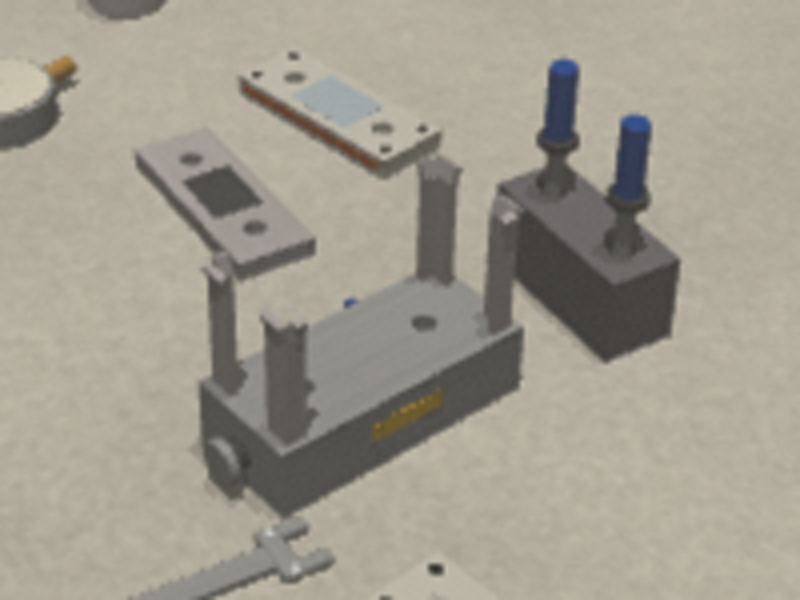

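View pics/sc2.png

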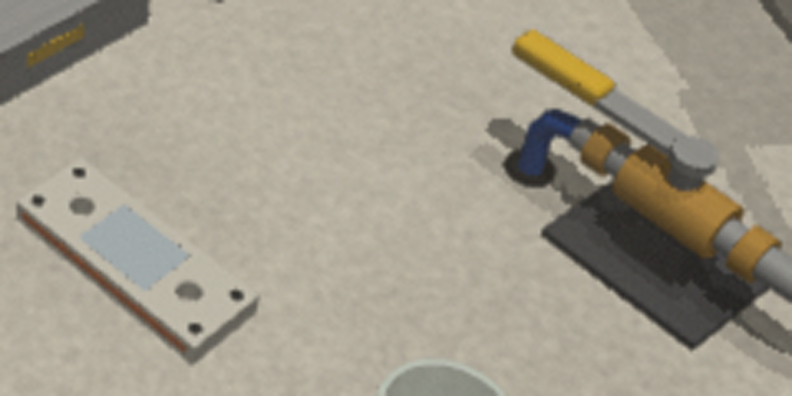

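Crop 1: cassette B holes at (294,78), (383,128); plate holes (192,159), (256,228); holder hole (425,323); rod tops (564,67), (635,123). Crop 2: cassette A holes (82,206), (189,291); pivot (694,155); grip from (525,40) to (605,88).

```bash
python3 - <<'E'
from h import *
a=lambda x,y,z:px("scene",235+x/4,180+y/4,z)
b=lambda x,y,z:px("scene",320+x/3.3,270+y/3.3,z)
def two(n,p,q):
    d=q-p;print(n,(p+q)/2,"len",np.linalg.norm(d),"ang",np.degrees(np.arctan2(d[1],d[0])))
two("casB",a(294,78,.016),a(383,128,.016))
two("plate",a(192,159,.014),a(256,228,.014))
two("casA",b(82,206,.016),b(189,291,.016))
two("rods",a(564,67,.152),a(635,123,.152))
two("holder front edge",a(283,452,.048),a(521,330,.048))
two("holder left edge",a(283,452,.048),a(202,385,.048))
print("hole",a(425,323,.048))
two("valve",b(694,155,.1),b(567,65,.101))
print("bottle",px("scene",265,180,.0),"beaker",px("scene",454,392,.09),"gauge",px("scene",235,205,.02),"spanner",px("scene",247,341,0),px("scene",308,318,0))
E
```

```text
casB [ 0.4314 -0.2599  0.016 ] len 0.08994450505389515 ang 97.47907858715963
plate [ 0.556 -0.22   0.014] len 0.09085881159271886 ang 83.65383715937757
casA [0.6704 0.197  0.016 ] len 0.08967599328720387 ang 95.40603225134109
rods [ 0.4302 -0.0084  0.152 ] len 0.06932075306118522 ang 83.47489082178346
holder front edge [0.6051 0.0363 0.048 ] len 0.16981345251698485 ang -179.58567067149284
holder left edge [0.6923 0.0012 0.048 ] len 0.0713992771387093 ang -86.25486531989333
hole [ 0.5607 -0.0025  0.048 ]
valve [0.4188 0.3436 0.1005] len 0.09062354294331869 ang -91.72257793334778
bottle [ 0.4652 -0.4981  0.    ] beaker [0.6577 0.4106 0.09  ] gauge [ 0.6236 -0.3991  0.02  ] spanner [0.8409 0.0394 0.    ] [0.7026 0.0617 0.    ]
```

View pics/wrist0.png

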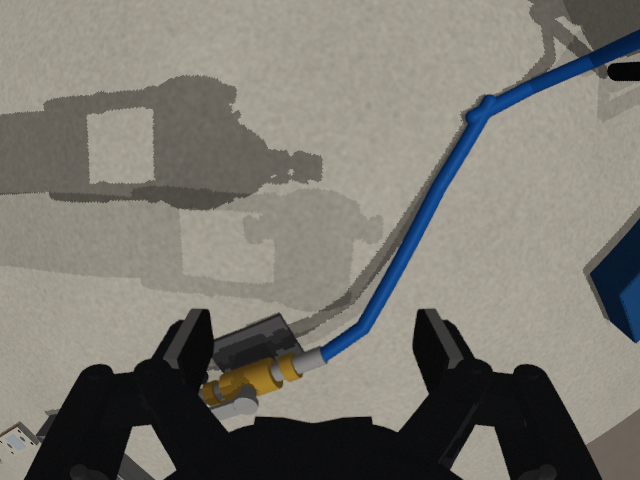

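The wrist view shows the valve body at (240,385) and pivot cap at (240,402); the handle is hidden behind the gripper. I'll move over the handle.

>>> servo_tool --pt "3 -4 0" --pt "6 -8 0" --pt "9 -12 -1" --pt "12 -18 -2" --pt "14.6 -22 -3" --pt "14.6 -23.7 -4" --pt "14.6 -23.7 -5" --pt "14.6 -23.7 -5" --pt "14.6 -23.7 -5" --pt "14.6 -23.7 -5" --twist '[-8,-16,-24,-32,-40,-48,-56,-65,-65,-65]'

```text
time: 1.15
eef_pos: [0.4171, 0.2983, 0.1813]
tool_rot: [-180.0, 0.0, 88.4]
force: [-0.3, 0.1, -0.0]
grip_width: 1.0
finger_force: 0.0
```

```bash
python3 - <<'E'
from h import *
snap("w1");T=np.load("pics/w1.npy")
print(wpx(toolT(dict(eef_pos=np.array([.2709,.535,.2301]),tool_rot=[-179.8879,-.0073,153.1393])),240,402,.1))
E
```

```text
1.15 [0.4171 0.2983 0.1813] [-179.9959    0.0023   88.3525]
[0.4016 0.385  0.1   ]
```

View pics/w1.png

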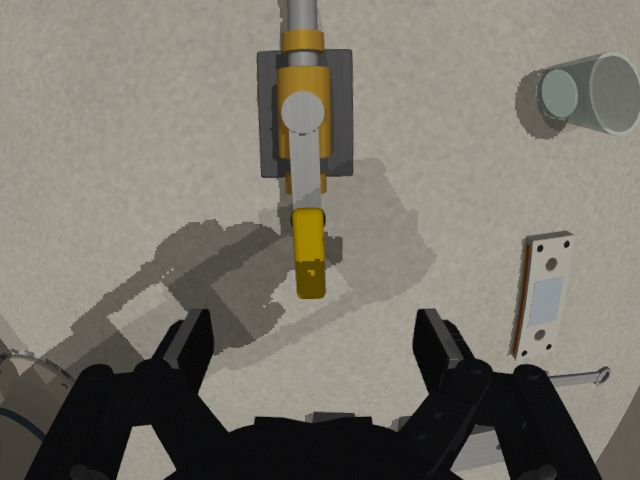

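Clear view: pivot cap at (302,112), yellow grip from (308,210) to (312,298); cassette A holes at (551,264), (539,336).

```bash
python3 - <<'E'
from h import *
T=np.load("pics/w1.npy")
p=wpx(T,302,112,.1);e=wpx(T,308,210,.1);f=wpx(T,312,297,.1)
print(p,e,f,np.hypot(*(e-p)[:2]),np.hypot(*(f-p)[:2]),(e+f)/2,np.degrees(np.arctan2(*(f-p)[[1,0]])))
a=wpx(T,551,264,.016);b=wpx(T,539,336,.016);print(a,b,(a+b)/2,np.linalg.norm(a-b),np.degrees(np.arctan2(*(a-b)[[1,0]])))
E
```

```text
[0.4122 0.3841 0.1   ] [0.4138 0.3238 0.1   ] [0.4145 0.2631 0.1   ] 0.06032364356058424 0.12109474582645123 [0.4141 0.2935 0.1   ] -88.94400352019385
[0.6646 0.2401 0.016 ] [0.6729 0.1491 0.016 ] [0.6688 0.1946 0.016 ] 0.09142239116889493 95.18591243237762
```

>>> servo_tool --pt "-0.3 -0.5 -4" --pt "-0.3 -0.5 -8" --pt "-0.3 -0.5 -10" --pt "-0.3 -0.5 -10" --twist '[2.5,2.5,2.5,2.5]'

```text
time: 1.6
eef_pos: [0.4121, 0.2924, 0.0775]
tool_rot: [-179.7, 0.2, 90.8]
force: [-0.1, -0.6, -0.3]
grip_width: 0.999
finger_force: 0.0
```

>>> servo_tool --pt "0 0 0" --pt "0 0 0" --pt "0 0 0" --pt "0 0 0" --pt "0 0 0" --pt "0 0 0" --pt "0 0 0" --pt "0 0 0" --twist '[0,0,0,0,0,0,0,0]' --jaw -1 --force 20

```text
time: 2.4
eef_pos: [0.4145, 0.2936, 0.0824]
tool_rot: [179.9, -0.1, 90.6]
force: [-1.2, 0.6, 5.5]
grip_width: 0.226
finger_force: 26.2
```

>>> servo_tool --pt "1.27 0.11 0" --pt "2.52 0.4 0" --pt "3.71 0.86 0" --pt "4.82 1.47 0" --pt "5.84 2.24 0" --pt "6.75 3.15 0" --pt "7.51 4.16 0" --pt "8.13 5.28 0" --pt "8.59 6.47 0" --pt "8.88 7.72 0" --twist '[8,16,24,32,40,48,56,64,72,80]'

```text
time: 3.4
eef_pos: [0.5029, 0.3703, 0.0824]
tool_rot: [-179.9, -0.0, 170.9]
force: [-5.6, -3.6, 8.5]
grip_width: 0.229
finger_force: 26.7
```

>>> servo_tool --pt "0.11 1.27 0" --pt "0.11 1.6 0" --pt "0.11 1.6 0" --pt "0.11 1.6 0" --twist '[8,10,10,10]'

```text
time: 3.8
eef_pos: [0.5039, 0.3836, 0.0823]
tool_rot: [-179.7, -0.1, -179.5]
force: [-5.9, -12.8, 9.3]
grip_width: 0.224
finger_force: 28.8
```

>>> servo_tool --pt "0 0.3 0" --pt "0 0.5 0" --pt "0 0.5 0" --twist '[1,1,1]'

```text
time: 4.1
eef_pos: [0.5037, 0.3838, 0.0821]
tool_rot: [-179.2, -0.2, -178.7]
force: [-8.9, -28.3, 15.2]
grip_width: 0.222
finger_force: 34.7
```

>>> servo_tool --pt "0 0 0" --pt "0 0 0" --pt "0 0 2" --pt "0 0 6" --pt "0 0 11" --pt "0 0 12" --pt "0 0 12" --twist '[0,0,0,0,0,0,0]' --jaw 1

```text
time: 4.8
eef_pos: [0.5049, 0.3926, 0.2047]
tool_rot: [179.8, 0.3, -178.3]
force: [0.7, 0.6, 0.1]
grip_width: 1.0
finger_force: 0.0
```

```bash
python3 - <<'E'
from h import *
snap("w2")
E
```

```text
4.8 [0.5049 0.3926 0.2047] [ 179.7884    0.2962 -178.327 ]
```

View pics/w2.png

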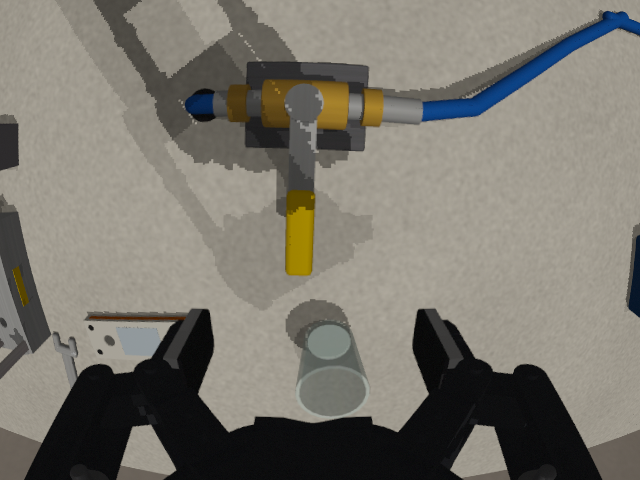

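Valve handle now points +x across the pipe (grip (300,232)), hard on its stop: closed. Next cassette A, with hole-finding code for wrist views.

>>> servo_tool --pt "1.6 -2 0" --pt "3.2 -4 0" --pt "5 -6 0" --pt "7 -8 0" --pt "9 -10.5 0" --pt "11 -13 0" --pt "13 -15.5 -2" --pt "15 -18 -4" --pt "16.4 -19.8 -6" --pt "16.4 -19.8 -7" --twist '[-8,-16,-24,-32,-40,-48,-56,-64,-72,-80]'

```text
time: 5.85
eef_pos: [0.6675, 0.1899, 0.1241]
tool_rot: [-179.5, 0.1, 101.1]
force: [-0.3, -0.7, -0.3]
grip_width: 1.0
finger_force: 0.0
```

>>> servo_tool --pt "0 0 -1" --pt "0 0 -1" --pt "0 0 -1" --twist '[-6.5,-6.5,-6.5]'

```text
time: 6.15
eef_pos: [0.6671, 0.1935, 0.1189]
tool_rot: [-179.8, 0.0, 95.3]
force: [-0.1, -0.3, 0.4]
grip_width: 1.002
finger_force: 0.0
```

```bash
cat >> h.py <<'E'
def wproj(T,P):
    i=imaging.camera_info("wrist");K=i["K"];C=T@i["mount"]
    c=C[:3,:3].T@(np.asarray(P)-C[:3,3]);r=np.hypot(c[0],c[1]);t=np.arctan2(r,c[2])
    return np.array([K[0,2],K[1,2]])+c[:2]/r*t*K[0,0],K[0,0]/np.linalg.norm(c)
def blob(g,T,P,rad,gain=1.25,n=8):
    """darker-than-surround disc near world point P (radius rad m); returns refined world point, dark pixel count"""
    P=np.array(P,float);yy,xx=np.mgrid[:480,:640]
    for _ in range(n):
        uv,s=wproj(T,P);d=np.hypot(xx-uv[0],yy-uv[1]);m=d<rad*s*gain
        lo,hi=np.percentile(g[m],[10,92]);k=m&(g<(lo+hi)/2)
        P=wpx(T,xx[k].mean(),yy[k].mean(),P[2])
    return P,k.sum()/(np.pi*(rad*s)**2),lo,hi
def holes(name,c,ang,z,mark=False):
    T=np.load(f"pics/{name}.npy");im=cv2.imread(f"pics/{name}.png");g=im.mean(2);out=[]
    for sgn in(-1,1):
        a=np.radians(ang);P=[c[0]+sgn*.045*np.cos(a),c[1]+sgn*.045*np.sin(a),z]
        p,f,lo,hi=blob(g,T,P,.0075);out.append(p);print(p,wproj(T,p)[0],"fill",round(f,2),lo,hi)
    d=out[1]-out[0];print(name,"mid",(out[0]+out[1])/2,"len",np.linalg.norm(d),"ang",np.degrees(np.arctan2(d[1],d[0])))
E
python3 - <<'E'
from h import *
snap("w3");holes("w3",(.669,.195),95.3,.016)
E
```

```text
6.15 [0.6671 0.1935 0.1189] [-179.7866    0.0244   95.3317]
[0.673  0.1541 0.016 ] [317.8306 288.5806] fill 1.11 70.0 136.0933333333334
[0.6679 0.2391 0.016 ] [322.4433 173.0103] fill 0.49 85.06666666666666 163.66666666666666
w3 mid [0.6705 0.1966 0.016 ] len 0.08509272837485884 ang 93.45749116710567
```

View pics/w3.png

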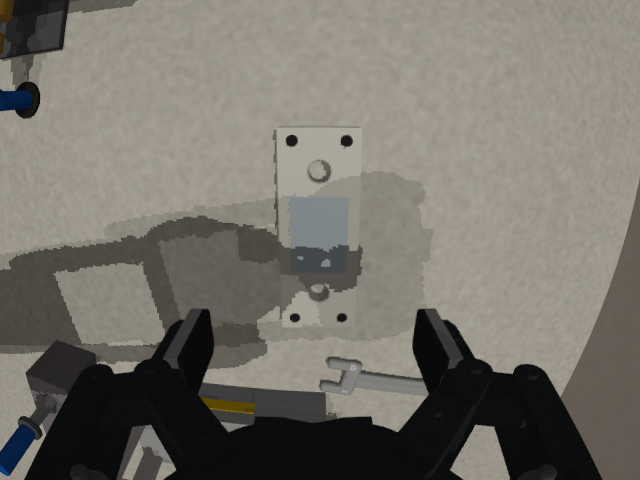

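Cassette A: holes (319,172), (319,292); screws (291,141), (346,141), (294,318), (341,318).

```bash
python3 - <<'E'
from h import *
T=np.load("pics/w3.npy")
P=[wpx(T,u,v,.016) for u,v in [(319,292),(319,172),(294,318),(341,318),(291,141),(346,141)]]
for p in P:print(p)
print((P[0]+P[1])/2,sum(P[2:])/4)
for a,b in((P[0],P[1]),(P[2],P[4]),(P[3],P[5])): d=b-a;print(np.linalg.norm(d),np.degrees(np.arctan2(d[1],d[0])))
E
```

```text
[0.6742 0.1514 0.016 ]
[0.6656 0.2395 0.016 ]
[0.6573 0.1271 0.016 ]
[0.6932 0.1304 0.016 ]
[0.6453 0.2585 0.016 ]
[0.6812 0.2619 0.016 ]
[0.6699 0.1954 0.016 ] [0.6693 0.1945 0.016 ]
0.08856996141757596 95.58027430058688
0.13200627157437636 95.21012961909476
0.13212141476537717 95.23087975111335
```

>>> servo_tool --pt "0.2 0.1 -4" --pt "0.2 0.1 -8" --pt "0.2 0.1 -8" --pt "0.2 0.1 -8" --twist '[0,0,0,0]'

```text
time: 6.6
eef_pos: [0.6695, 0.1946, 0.0413]
tool_rot: [-179.9, 0.0, 95.2]
force: [0.4, -0.0, 0.7]
grip_width: 1.002
finger_force: 0.0
```

>>> servo_tool --pt "0 0 -2.5" --pt "0 0 -4" --pt "0 0 -4" --pt "0 0 -4" --twist '[0,0,0,0]'

```text
time: 7.0
eef_pos: [0.6704, 0.1946, 0.0025]
tool_rot: [179.9, -0.0, 95.2]
force: [0.4, 0.6, -0.2]
grip_width: 0.997
finger_force: 0.0
```

>>> servo_tool --pt "0 0 0" --pt "0 0 0" --pt "0 0 0" --pt "0 0 0" --pt "0 0 0" --pt "0 0 0" --twist '[0,0,0,0,0,0]' --jaw -1 --force 40

```text
time: 7.6
eef_pos: [0.6709, 0.1947, 0.0031]
tool_rot: [179.9, -0.0, 95.1]
force: [-0.4, 0.2, 5.9]
grip_width: 0.643
finger_force: 44.1
```

>>> servo_tool --pt "0 0 2" --pt "0 0 6" --pt "0 0 10" --pt "0 0 15" --pt "0 0 18" --pt "0 0 18" --twist '[0,0,0,0,0,0]'

```text
time: 8.2
eef_pos: [0.6719, 0.1949, 0.1887]
tool_rot: [179.4, -0.1, 95.1]
force: [0.1, 0.6, -1.1]
grip_width: 0.638
finger_force: 43.4
```

>>> servo_tool --pt "-0.6 -4 1" --pt "-1.3 -8 2" --pt "-2 -12.5 3" --pt "-3 -17 3" --pt "-4 -21.5 3" --pt "-5 -26 3" --pt "-6 -30 3" --pt "-6.6 -33.5 3" --pt "-6.6 -33.5 3" --pt "-6.6 -33.5 3" --twist '[0,0,0,0,0,0,0,0,0,0]'

```text
time: 9.2
eef_pos: [0.6034, -0.1411, 0.2094]
tool_rot: [-179.9, -0.1, 95.0]
force: [0.2, 0.5, -1.1]
grip_width: 0.636
finger_force: 43.3
```

```bash
python3 - <<'E'
from h import *
snap("w4")
E
```

```text
9.2 [ 0.6034 -0.1411  0.2094] [-179.8635   -0.0845   95.0374]
```

View pics/w4.png

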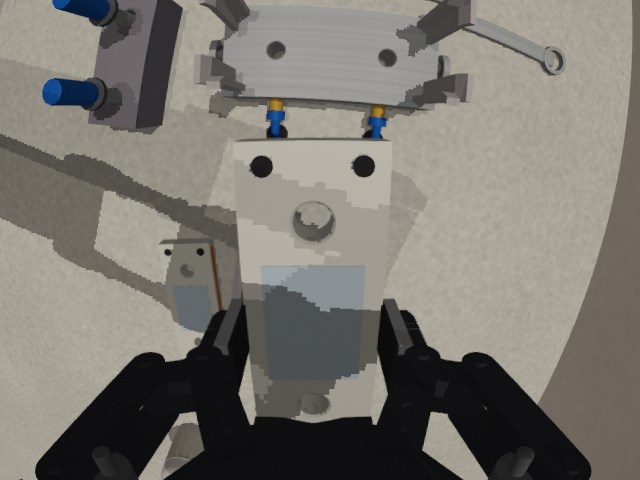

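Carried cassette: hole (313,220), (314,404), screws (262,166), (364,166); holder holes at (277,49) and (388,57).

```bash
python3 - <<'E'
from h import *
T=np.load("pics/w4.npy")
a=wpx(T,277,49,.048);b=wpx(T,388,57,.048);d=b-a
print(a,b,(a+b)/2,np.linalg.norm(d),np.degrees(np.arctan2(d[1],d[0])))
z=.2094+.013
P=[wpx(T,u,v,z) for u,v in[(314,404),(313,220),(262,166),(364,166)]]
for p in P:print(p)
d=P[1]-P[0];print("held",(P[0]+P[1])/2,np.linalg.norm(d),np.degrees(np.arctan2(d[1],d[0])))
# corner of block near edge
E
```

```text
[ 0.5615 -0.0051  0.048 ] [ 0.6508 -0.0025  0.048 ] [ 0.6062 -0.0038  0.048 ] 0.08927189570226325 1.6321038709100455
[ 0.6067 -0.1842  0.2224]
[ 0.5984 -0.0949  0.2224]
[ 0.5788 -0.0767  0.2224]
[ 0.6145 -0.0736  0.2224]
held [ 0.6025 -0.1396  0.2224] 0.08965371955871022 95.29792947377997
```

```bash
python3 - <<'E'
from h import *
holes("w4",(.606,-.0038),1.0,.048)
crop("pics/w4.png","pics/w4c.png",190,0,300,130,2.66)
E
```

```text
[ 0.5604 -0.0055  0.048 ] [275.5118  49.4961] fill 1.0 56.666666666666664 153.24
[ 0.6502 -0.003   0.048 ] [387.3133  57.4378] fill 1.0 55.333333333333336 153.0
w4 mid [ 0.6053 -0.0043  0.048 ] len 0.08989992565014274 ang 1.6371323028827245
```

View pics/w4c.png

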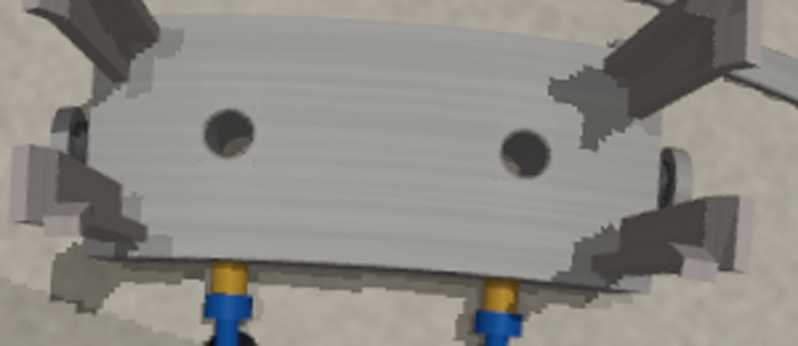

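Hole centres in the crop are (229,133) and (526,154); the near top edge runs (95,257) to (648,290).

```bash
python3 - <<'E'
from h import *
T=np.load("pics/w4.npy")
f=lambda x,y:wpx(T,190+x/2.66,y/2.66,.048)
for p,q in(((229,133),(526,154)),((95,257),(648,290)),((150,17),(600,43))):
    a=f(*p);b=f(*q);d=b-a;print(a,b,(a+b)/2,np.linalg.norm(d),np.degrees(np.arctan2(d[1],d[0])))
E
```

```text
[ 0.5609 -0.0059  0.048 ] [ 0.6506 -0.0033  0.048 ] [ 0.6058 -0.0046  0.048 ] 0.08978740660608277 1.6824935378713772
[ 0.5227 -0.0464  0.048 ] [ 0.6937 -0.0401  0.048 ] [ 0.6082 -0.0433  0.048 ] 0.17109192483701102 2.137851915919194
[0.5332 0.0311 0.048 ] [0.6709 0.0371 0.048 ] [0.602  0.0341 0.048 ] 0.1378500322755623 2.483216559799347
```

>>> servo_tool --pt "0 1 0" --pt "0 2 0" --pt "0 3.5 0" --pt "0 5 0" --pt "0 7 0" --pt "0 9 0" --pt "0 11 0" --pt "0 13 0" --pt "0.2 13.7 0" --pt "0.2 13.7 0" --twist '[8,16,24,32,40,48,56,64,72,80]'

```text
time: 10.25
eef_pos: [0.6059, -0.0002, 0.2106]
tool_rot: [180.0, -0.1, 175.7]
force: [-0.2, -0.5, -1.2]
grip_width: 0.639
finger_force: 43.3
```

>>> servo_tool --pt "0 0 0" --pt "0 0 -3" --pt "0 0 -3" --pt "0 0 -3" --twist '[6.7,6.7,6.7,6.7]'

```text
time: 10.65
eef_pos: [0.6054, -0.0023, 0.1802]
tool_rot: [180.0, -0.2, -178.1]
force: [-0.1, -0.4, -1.2]
grip_width: 0.643
finger_force: 43.3
```

>>> servo_tool --pt "0.06 -0.15 -1" --pt "0.06 -0.15 -2.5" --pt "0.06 -0.15 -4" --pt "0.06 -0.15 -5.5" --pt "0.06 -0.15 -6.5" --pt "0.06 -0.15 -6.5" --twist '[0,0,0,0,0,0]'

```text
time: 11.25
eef_pos: [0.6054, -0.005, 0.1133]
tool_rot: [180.0, -0.3, -178.2]
force: [-0.7, 0.4, -1.4]
grip_width: 0.641
finger_force: 43.3
```

>>> servo_tool --pt "0 0.05 -1" --pt "0 0.05 -2.5" --pt "0 0.05 -4" --pt "0 0.05 -5.3" --pt "0 0.05 -5.8" --pt "0 0.05 -5.8" --twist '[0,0,0,0,0,0]'

```text
time: 11.85
eef_pos: [0.6058, -0.0045, 0.0566]
tool_rot: [180.0, -0.1, -178.2]
force: [-0.1, 0.1, -1.0]
grip_width: 0.645
finger_force: 43.3
```

>>> servo_tool --pt "0 0 -0.3" --pt "0 0 -0.5" --pt "0 0 -0.55" --pt "0 0 -0.55" --twist '[0,0,0,0]'

```text
time: 12.25
eef_pos: [0.6067, -0.0045, 0.0531]
tool_rot: [-180.0, 0.0, -178.2]
force: [1.0, -0.1, -1.1]
grip_width: 0.641
finger_force: 43.3
```

>>> servo_tool --pt "0 0 0" --pt "0 0 0" --pt "0 0 0" --pt "0 0 0" --pt "0 0 4" --pt "0 0 9" --pt "0 0 14" --pt "0 0 17" --pt "0 0 17" --twist '[0,0,0,0,0,0,0,0,0]' --jaw 1

```text
time: 13.15
eef_pos: [0.6085, -0.0046, 0.2303]
tool_rot: [-179.9, 0.6, -178.2]
force: [-0.2, -0.8, 0.1]
grip_width: 0.999
finger_force: 0.0
```

```bash
python3 - <<'E'
from h import *
snap("w5");holes("w5",(.606,-.0045),2,.064)
cv2.imwrite("pics/scene5.png",imaging.camera("scene")[:,:,::-1])
E
```

```text
13.15 [ 0.6085 -0.0046  0.2303] [-179.9398    0.6474 -178.1558]
[ 0.5617 -0.0058  0.064 ] [313.2448 158.1875] fill 0.76 55.13333333333333 102.33333333333333
[ 0.65   -0.0028  0.064 ] [313.5149 257.1089] fill 0.92 52.333333333333336 141.0
w5 mid [ 0.6059 -0.0043  0.064 ] len 0.08839976607279641 ang 1.964849245448476
```

>>> servo_tool --pt "-1.5 -2.5 0" --pt "-3.5 -5 0" --pt "-5.5 -8 0" --pt "-7.5 -11 0" --pt "-9.5 -14 0" --pt "-11.5 -17 0" --pt "-13.5 -20 -2" --pt "-15.5 -23 -4" --pt "-17.7 -25.5 -6" --pt "-17.7 -25.5 -8" --twist '[-8,-16,-24,-32,-40,-48,-56,-64,-72,-80]'

```text
time: 14.25
eef_pos: [0.4265, -0.2616, 0.1395]
tool_rot: [-179.8, -0.1, 101.3]
force: [-0.3, 1.1, -0.7]
grip_width: 0.999
finger_force: 0.0
```

>>> servo_tool --pt "0 0 -2" --pt "0 0 -2" --pt "0 0 -2" --pt "0 0 -2" --twist '[-4.3,-4.3,-4.3,-4.3]'

```text
time: 14.65
eef_pos: [0.43, -0.2595, 0.1235]
tool_rot: [180.0, 0.0, 97.7]
force: [0.9, -0.5, 1.0]
grip_width: 1.001
finger_force: 0.0
```

```bash
python3 - <<'E'
from h import *
snap("w6")
E
```

```text
14.65 [ 0.43   -0.2595  0.1235] [179.9664   0.0311  97.6576]
```

View pics/w6.png

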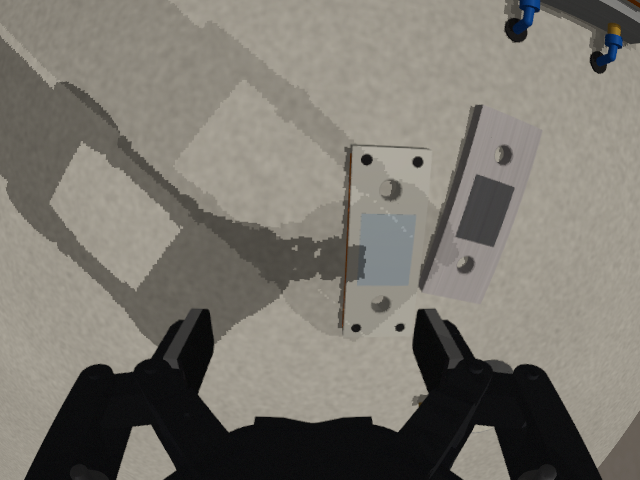

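Cassette B has been knocked and now lies close to the end plate: screws (367,160), (418,162), (356,328), (400,328); plate holes (503,155), (465,264), gap near (425,290).

```bash
python3 - <<'E'
from h import *
T=np.load("pics/w6.npy")
P=[wpx(T,u,v,.016) for u,v in [(381,304),(391,189),(356,328),(400,328),(367,160),(418,162)]]
print((P[0]+P[1])/2,sum(P[2:])/4)
for a,b in((P[0],P[1]),(P[2],P[4]),(P[3],P[5])): d=b-a;print(np.linalg.norm(d),np.degrees(np.arctan2(d[1],d[0])))
a,b=[wpx(T,u,v,.014) for u,v in((465,264),(503,155))];d=b-a
c=sum(P[2:])/4;th=np.arctan2(d[1],d[0]);pm=(a+b)/2
print("plate",pm,np.linalg.norm(d),np.degrees(th))
q=(P[4]+P[5]-P[2]-P[3]);q/=np.linalg.norm(q);n=np.array([q[1],-q[0],0])
pd=d/np.linalg.norm(d);pn=np.array([-pd[1],pd[0],0])
for t in(-.03,0,.03,.05,.06,.075): # gap along n from cassette edge to plate edge
    o=c+t*q+.028*n; e=pm+.028*pn
    k=np.dot(e-o,pn)/np.dot(n,pn); s=np.dot(o+k*n-pm,pd); print(t,o,"gap",k,"s",s)
E
```

```text
[ 0.4836 -0.2635  0.016 ] [ 0.4838 -0.2647  0.016 ]
0.09005983036517078 96.72708133309239
0.13163836534742182 96.6154819541112
0.13254821935876232 96.70608618770872
plate [ 0.555  -0.2236  0.014 ] 0.08893767289256102 83.56650444067995
-0.03 [ 0.5151 -0.2913  0.016 ] gap 0.004256717350745329 s -0.07075239054830046
0 [ 0.5116 -0.2615  0.016 ] gap 0.011234864846788227 s -0.03995150513121333
0.03 [ 0.5081 -0.2317  0.016 ] gap 0.01821301234283123 s -0.00915061971412621
0.05 [ 0.5058 -0.2118  0.016 ] gap 0.022865110673526454 s 0.011383303897265211
0.06 [ 0.5046 -0.2019  0.016 ] gap 0.025191159838874124 s 0.02165026570296091
0.075 [ 0.5029 -0.187   0.016 ] gap 0.028680233586895514 s 0.03705070841150445
```

>>> servo_tool --pt "2.5 2.5 0" --pt "4.75 5 0" --pt "4.75 5 -3" --pt "4.75 5 -7" --pt "4.75 5 -7" --pt "4.75 5 -7" --twist '[-1,-1,-1,-1,-1,-1]' --jaw 0.45

```text
time: 15.3
eef_pos: [0.4771, -0.2094, 0.0535]
tool_rot: [-180.0, -0.0, 96.6]
force: [-0.0, -0.2, 0.7]
grip_width: 0.724
finger_force: 0.0
```

```bash
python3 - <<'E'
from h import *
snap("w7");T=np.load("pics/w7.npy")
c=np.array([.4838,-.2647,.016])
im=cv2.imread("pics/w7.png");cv2.imwrite("pics/w7.png",im)
E
```

```text
15.3 [ 0.4771 -0.2094  0.0535] [-179.9689   -0.0188   96.5842]
```

>>> servo_tool --pt "0 0 -1.5" --pt "0 0 -3" --pt "0 0 -4" --pt "0 0 -4.6" --pt "0 0 -5" --pt "0 0 -5" --twist '[0,0,0,0,0,0]'

```text
time: 15.95
eef_pos: [0.4767, -0.2094, 0.0021]
tool_rot: [-179.9, -0.0, 96.5]
force: [-0.4, 0.4, 0.6]
grip_width: 0.725
finger_force: 0.0
```

>>> servo_tool --pt "0 0 0" --pt "0 0 0" --pt "0 0 0" --pt "0 0 0" --pt "0 0 0" --twist '[0,0,0,0,0]' --jaw -1 --force 40

```text
time: 16.45
eef_pos: [0.4773, -0.2096, 0.0031]
tool_rot: [180.0, 0.0, 96.5]
force: [0.6, -0.3, 0.2]
grip_width: 0.642
finger_force: 43.5
```

>>> servo_tool --pt "-0.5 0 0" --pt "-1.2 0 0" --pt "-1.9 0 0" --pt "-2.6 0 0" --pt "-3.3 0 0" --pt "-4 0 0" --pt "-4.5 0 0" --pt "-4.5 0 0" --pt "-4.5 0 0" --twist '[0,0,0,0,0,0,0,0,0]'

```text
time: 17.35
eef_pos: [0.4312, -0.2096, 0.003]
tool_rot: [-179.9, -0.0, 96.5]
force: [-4.5, 0.8, 6.7]
grip_width: 0.639
finger_force: 44.2
```

>>> servo_tool --pt "0 0 0" --pt "0 0 0" --pt "0 0 0" --pt "0 0 5" --pt "0.3 -2.7 9" --pt "0.64 -5.46 10" --pt "0.64 -5.46 10" --pt "0.64 -5.46 10" --pt "0.64 -5.46 10" --twist '[0,0,0,0,0,0,0,0,0]' --jaw 1

```text
time: 18.25
eef_pos: [0.4379, -0.2631, 0.1012]
tool_rot: [-179.9, -0.1, 96.6]
force: [0.2, 0.7, -0.3]
grip_width: 0.999
finger_force: 0.0
```

```bash
cat >> h.py <<'E'
def pattern(name,c,ang,z,pts=[(s*.066,t*.018) for s in(-1,1) for t in(-1,1)],rad=.0035):
    "four black screws: fit a rigid pose"
    T=np.load(f"pics/{name}.npy");g=cv2.imread(f"pics/{name}.png").mean(2);a=np.radians(ang);Q=np.array([[np.cos(a),-np.sin(a)],[np.sin(a),np.cos(a)]]);W=[]
    for p in pts:
        P=[*(np.array(c)+Q@np.array(p)),z];uv,s=wproj(T,P);h=int(.011*s);u,v=uv.round().astype(int)
        w=g[v-h:v+h+1,u-h:u+h+1];k=w<55;n,l,st,ce=cv2.connectedComponentsWithStats(k.astype(np.uint8))
        if n<2: print("none",p,uv,w.min());W.append(None);continue
        i=1+np.argmax(st[1:,4]);x,y=ce[i]+[u-h,v-h];W.append(wpx(T,x,y,z)[:2]);print(p,(x,y),st[i,4],W[-1])
    ok=[i for i in range(len(pts)) if W[i] is not None];A=np.array(pts)[ok];B=np.array(W)[ok] if len(ok)==len(pts) else np.array([W[i] for i in ok])
    za=(A-A.mean(0))@[1,1j];zb=(B-B.mean(0))@[1,1j];r=np.angle(np.sum(zb*za.conj()));M=np.array([[np.cos(r),-np.sin(r)],[np.sin(r),np.cos(r)]])
    t=B.mean(0)-M@A.mean(0);print("fit",t,np.degrees(r),"res",np.abs(B-(A@M.T+t)).max())
E
python3 - <<'E'
from h import *
snap("w8");pattern("w8",(.4388,-.2647),96.6,.016)
E
```

```text
18.25 [ 0.4379 -0.2631  0.1012] [-179.8849   -0.1281   96.5553]
(-0.066, -0.018) (np.float64(338.7118644067797), np.float64(332.93220338983053)) 59 [ 0.463  -0.3276]
(-0.066, 0.018) (np.float64(289.1551724137931), np.float64(332.98275862068965)) 58 [ 0.4272 -0.3317]
(0.066, -0.018) (np.float64(341.60377358490564), np.float64(147.0)) 106 [ 0.4468 -0.197 ]
(0.066, 0.018) (np.float64(282.65765765765764), np.float64(147.3063063063063)) 111 [ 0.4111 -0.2013]
fit [ 0.437  -0.2644] 97.01474529890045 res 0.00038134684438889677
```

>>> servo_tool --pt "-0.1 -0.15 -4" --pt "-0.1 -0.15 -7" --pt "-0.1 -0.15 -9" --pt "-0.1 -0.15 -9.8" --pt "-0.1 -0.15 -9.8" --pt "-0.1 -0.15 -9.8" --twist '[0.4,0.4,0.4,0.4,0.4,0.4]'

```text
time: 18.9
eef_pos: [0.438, -0.2656, 0.0057]
tool_rot: [180.0, 0.0, 97.0]
force: [0.9, 0.8, 0.5]
grip_width: 1.004
finger_force: 0.0
```

>>> servo_tool --pt "0 0 0" --pt "0 0 0" --pt "0 0 0" --pt "0 0 0" --pt "0 0 0" --pt "0 0 0" --twist '[0,0,0,0,0,0]' --jaw -1 --force 40

```text
time: 19.5
eef_pos: [0.4384, -0.2662, 0.0065]
tool_rot: [179.9, 0.1, 96.9]
force: [-0.2, 1.1, 6.4]
grip_width: 0.636
finger_force: 43.0
```

>>> servo_tool --pt "0 0 2" --pt "0 0 6" --pt "0 0 10" --pt "0 0 15" --pt "0 0 20" --pt "0 0 21" --pt "0 0 21" --twist '[0,0,0,0,0,0,0]'

```text
time: 20.2
eef_pos: [0.4382, -0.2662, 0.2173]
tool_rot: [179.8, 0.2, 96.9]
force: [0.1, -0.3, -1.1]
grip_width: 0.639
finger_force: 42.9
```

>>> servo_tool --pt "1.7 2.5 0" --pt "3.4 5 0" --pt "5.1 7.5 0" --pt "6.8 10 0" --pt "8.5 12.5 0" --pt "10.2 15 0" --pt "12 18 0" --pt "14 21 0" --pt "16 24 0" --pt "16.9 26.2 0" --twist '[8,16,24,32,40,48,56,64,72,80]'

```text
time: 21.2
eef_pos: [0.6065, -0.0015, 0.2102]
tool_rot: [180.0, -0.3, 177.3]
force: [-0.6, 0.2, -2.0]
grip_width: 0.636
finger_force: 42.9
```

>>> servo_tool --pt "0 0 0" --pt "0 0 -3" --pt "0 0 -5" --pt "0 0 -5" --pt "0 0 -5" --twist '[5,5,5,5,5]'

```text
time: 21.7
eef_pos: [0.6055, -0.0036, 0.1624]
tool_rot: [180.0, -0.3, -178.1]
force: [-0.1, -0.7, -0.7]
grip_width: 0.642
finger_force: 42.9
```

>>> servo_tool --pt "0.1 -0.1 -1" --pt "0.1 -0.1 -2.5" --pt "0.1 -0.1 -4" --pt "0.1 -0.1 -5.5" --pt "0.1 -0.1 -7" --pt "0.1 -0.1 -8" --pt "0.1 -0.1 -8.5" --pt "0.1 -0.1 -8.5" --twist '[0,0,0,0,0,0,0,0]'

```text
time: 22.5
eef_pos: [0.6071, -0.0046, 0.0787]
tool_rot: [180.0, -0.1, -178.1]
force: [0.3, 0.3, -1.0]
grip_width: 0.638
finger_force: 43.0
```

>>> servo_tool --pt "0 0 -0.4" --pt "0 0 -0.7" --pt "0 0 -0.8" --pt "0 0 -0.8" --twist '[0,0,0,0]'

```text
time: 22.9
eef_pos: [0.6075, -0.0046, 0.0718]
tool_rot: [180.0, 0.0, -178.1]
force: [0.8, -0.0, -1.0]
grip_width: 0.641
finger_force: 43.0
```

>>> servo_tool --pt "0 0 0" --pt "0 0 0" --pt "0 0 0" --pt "0 0 0" --pt "0 0 4" --pt "0 0 9" --pt "0 0 14" --pt "0 0 16" --pt "0 0 16" --twist '[0,0,0,0,0,0,0,0,0]' --jaw 1

```text
time: 23.8
eef_pos: [0.609, -0.0047, 0.2376]
tool_rot: [-179.9, 0.5, -178.1]
force: [-0.1, -0.1, 0.6]
grip_width: 1.004
finger_force: 0.0
```

```bash
python3 - <<'E'
from h import *
snap("w9");pattern("w9",(.606,-.0045),2,.080)
E
```

```text
23.8 [ 0.609  -0.0047  0.2376] [-179.9471    0.5242 -178.0591]
(-0.066, -0.018) (np.float64(290.1621621621622), np.float64(131.66216216216216)) 74 [ 0.5397 -0.0251]
(-0.066, 0.018) (np.float64(335.42857142857144), np.float64(131.82539682539684)) 63 [0.5387 0.0109]
(0.066, -0.018) (np.float64(293.07142857142856), np.float64(282.04761904761904)) 42 [ 0.6714 -0.0205]
(0.066, 0.018) (np.float64(333.3888888888889), np.float64(282.48148148148147)) 54 [0.6707 0.0157]
fit [ 0.6051 -0.0047] 2.012695975672489 res 0.0002870870005301507
```

>>> servo_tool --pt "-0.5 -2 0" --pt "-1 -4 0" --pt "-1.6 -6 0" --pt "-2.2 -8.5 0" --pt "-2.8 -11 0" --pt "-3.4 -13.5 0" --pt "-4 -16 -2" --pt "-4.6 -18.5 -5" --pt "-5.2 -21 -8" --pt "-5.4 -21.9 -11" --twist '[-8.4,-16.8,-25.2,-33.6,-42,-50.4,-58.8,-67.2,-75.6,-84]'

```text
time: 24.85
eef_pos: [0.5516, -0.2254, 0.118]
tool_rot: [-179.8, -0.1, 97.5]
force: [-0.0, 0.7, -1.0]
grip_width: 1.005
finger_force: 0.0
```

>>> servo_tool --pt "0 0 -1" --pt "0 0 -1" --pt "0 0 -1" --pt "0 0 -1" --pt "0 0 -1" --twist '[-8.4,-14.4,-14.4,-14.4,-14.4]'

```text
time: 25.35
eef_pos: [0.5534, -0.2234, 0.1115]
tool_rot: [-180.0, -0.0, 83.7]
force: [0.1, 0.5, -0.2]
grip_width: 0.996
finger_force: 0.0
```

```bash
python3 - <<'E'
from h import *
snap("w10");holes("w10",(.555,-.2236),83.6,.014)
T=np.load("pics/w10.npy");print([wproj(T,p)[0] for p in((.555,-.2236,.014),)])
E
```

```text
25.35 [ 0.5534 -0.2234  0.1115] [-179.9832   -0.0039   83.6778]
[ 0.5481 -0.2621  0.014 ] [312.785  290.9136] fill 1.27 66.0 94.33333333333333
[ 0.5636 -0.1801  0.014 ] [322.5084 175.6983] fill 0.43 72.73333333333333 145.64
w10 mid [ 0.5558 -0.2211  0.014 ] len 0.08352849096271105 ang 79.2765088863759
[array([316.591 , 239.8705])]
```

View pics/w10.png

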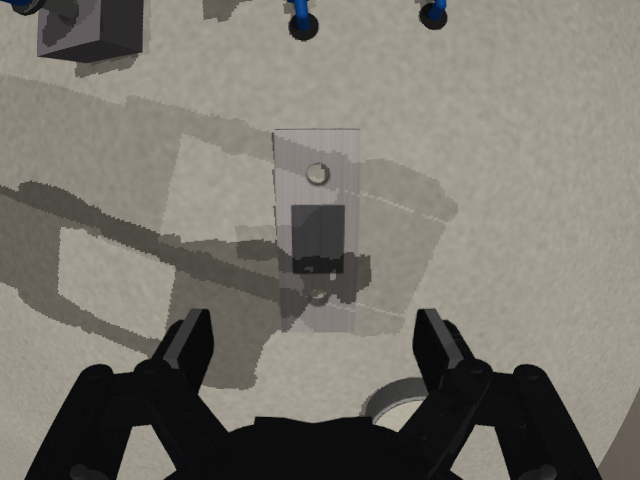

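End plate: holes (318,174), (318,297); corners (274,129), (360,129), (281,331), (356,332).

```bash
python3 - <<'E'
from h import *
T=np.load("pics/w10.npy")
P=[wpx(T,u,v,.014) for u,v in [(318,297),(318,174),(281,331),(356,332),(274,129),(360,129)]]
print((P[0]+P[1])/2,sum(P[2:])/4)
for a,b in((P[0],P[1]),(P[2],P[4]),(P[3],P[5])): d=b-a;print(np.linalg.norm(d),np.degrees(np.arctan2(d[1],d[0])))
E
```

```text
[ 0.5561 -0.2231  0.014 ] [ 0.556  -0.2235  0.014 ]
0.08940935601741636 83.88172834664822
0.14890090261245437 83.78306707816387
0.15016701562802884 84.77800370343883
```

>>> servo_tool --pt "0.25 0 -4" --pt "0.25 0 -8" --pt "0.25 0 -10" --pt "0.25 0 -10.9" --pt "0.25 0 -10.9" --pt "0.25 0 -10.9" --twist '[0.2,0.2,0.2,0.2,0.2,0.2]'

```text
time: 26.0
eef_pos: [0.557, -0.224, 0.0046]
tool_rot: [179.9, 0.0, 83.8]
force: [0.4, 0.0, 0.2]
grip_width: 1.0
finger_force: 0.0
```

>>> servo_tool --pt "0 0 0" --pt "0 0 0" --pt "0 0 0" --pt "0 0 0" --pt "0 0 0" --pt "0 0 0" --twist '[0,0,0,0,0,0]' --jaw -1 --force 60

```text
time: 26.6
eef_pos: [0.5571, -0.2242, 0.005]
tool_rot: [179.8, 0.1, 83.7]
force: [-1.5, -0.5, 5.7]
grip_width: 0.629
finger_force: 64.0
```

>>> servo_tool --pt "0 0 2" --pt "0 0 6" --pt "0 0 10" --pt "0 0 15" --pt "0 0 20" --pt "0 0 21" --pt "0 0 21" --twist '[0,0,0,0,0,0,0]'

```text
time: 27.3
eef_pos: [0.5569, -0.224, 0.2156]
tool_rot: [179.7, 0.1, 83.7]
force: [0.4, 0.4, -3.5]
grip_width: 0.632
finger_force: 64.3
```

>>> servo_tool --pt "0.5 2 0" --pt "1 4 0" --pt "1.5 6 0" --pt "2 8 0" --pt "2.5 10.5 0" --pt "3 13 0" --pt "3.5 15.5 0" --pt "4 18 0" --pt "4.5 20.5 0" --pt "4.95 21.95 0" --twist '[8.4,16.8,25.2,33.6,42,50.4,58.8,67.2,75.6,84]'

```text
time: 28.3
eef_pos: [0.6045, -0.0021, 0.2085]
tool_rot: [-180.0, -0.4, 168.2]
force: [-0.0, -0.1, -3.9]
grip_width: 0.628
finger_force: 64.3
```

>>> servo_tool --pt "0 0 0" --pt "0 0 0" --pt "0 0 -3" --pt "0 0 -5" --pt "0 0 -5" --pt "0 0 -5" --twist '[8.2,14.2,14.2,14.2,14.2,14.2]'

```text
time: 28.9
eef_pos: [0.6044, -0.0041, 0.1601]
tool_rot: [180.0, -0.3, -178.1]
force: [-0.4, 0.0, -4.2]
grip_width: 0.627
finger_force: 64.3
```

Now down to just above the stack (top 80 mm, so TCP ≈ 0.086).

>>> servo_tool --pt "0.15 -0.05 -1" --pt "0.15 -0.05 -2.5" --pt "0.15 -0.05 -4" --pt "0.15 -0.05 -5.5" --pt "0.15 -0.05 -6.5" --pt "0.15 -0.05 -7" --pt "0.15 -0.05 -7" --twist '[0,0,0,0,0,0,0]'

```text
time: 29.6
eef_pos: [0.6065, -0.0046, 0.0916]
tool_rot: [180.0, -0.1, -178.1]
force: [0.3, 0.1, -2.5]
grip_width: 0.625
finger_force: 64.3
```

>>> servo_tool --pt "0 0 -0.2" --pt "0 0 -0.35" --pt "0 0 -0.4" --pt "0 0 -0.4" --twist '[0,0,0,0]'

```text
time: 30.0
eef_pos: [0.6072, -0.0046, 0.0891]
tool_rot: [-180.0, 0.0, -178.1]
force: [-0.8, 0.6, -3.4]
grip_width: 0.626
finger_force: 64.3
```

>>> servo_tool --pt "0 0 -0.2" --pt "0 0 -0.3" --pt "0 0 -0.3" --twist '[0,0,0]'

```text
time: 30.3
eef_pos: [0.6068, -0.0046, 0.0855]
tool_rot: [180.0, -0.0, -178.1]
force: [0.2, 0.0, -2.8]
grip_width: 0.629
finger_force: 64.3
```

>>> servo_tool --pt "0 0 0" --pt "0 0 0" --pt "0 0 0" --pt "0 0 0" --pt "0 0 4" --pt "0 0 9" --pt "0 0 13" --pt "0 0 15" --pt "0 0 15" --twist '[0,0,0,0,0,0,0,0,0]' --jaw 1

```text
time: 31.2
eef_pos: [0.6083, -0.0047, 0.2411]
tool_rot: [-180.0, 0.5, -178.1]
force: [-0.8, -0.5, -0.9]
grip_width: 0.999
finger_force: 0.0
```

```bash
python3 - <<'E'
from h import *
snap("w11");holes("w11",(.6055,-.0045),2,.094)
im=cv2.imread("pics/w11.png")
sc=imaging.camera("scene")[:,:,::-1];cv2.imwrite("pics/scene11.png",sc)
a=cv2.resize(im[60:360,160:460],(500,500));b=cv2.resize(sc[170:320,270:420],(300,300));s=cv2.resize(sc[170:320,270:420],(300,300))
out=np.zeros((500,800,3),np.uint8);out[:,:500]=a;out[:300,500:]=b;cv2.imwrite("pics/c11.png",out)
E
```

```text
31.2 [ 0.6083 -0.0047  0.2411] [-179.9517    0.4833 -178.0597]
[ 0.5608 -0.0065  0.094 ] [312.6145 160.8626] fill 0.91 55.96666666666667 90.0
[ 0.6503 -0.003   0.094 ] [313.279  266.6781] fill 0.95 58.766666666666666 128.0
w11 mid [ 0.6055 -0.0048  0.094 ] len 0.0895184836223072 ang 2.2372001160392867
```

View pics/c11.png

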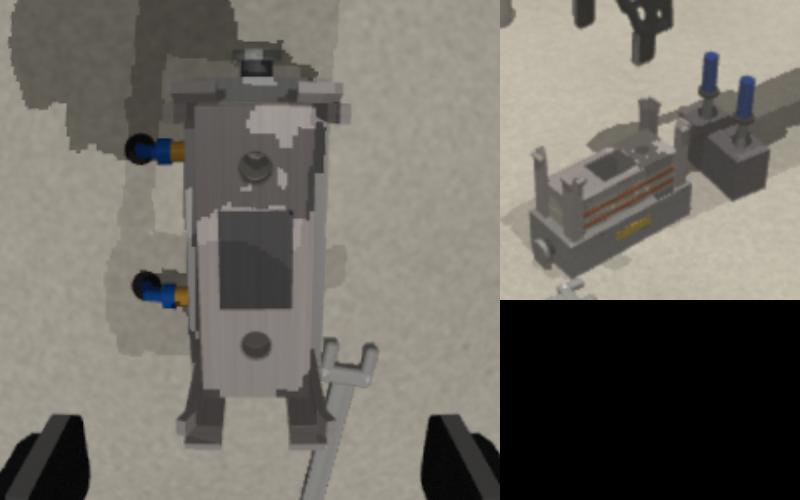

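Stack is flat with the plate on top; its holes are at (256,166) and (256,346) in the crop, through-aligned. Now the rods.

>>> servo_tool --pt "-1.5 0 0" --pt "-3 0 0" --pt "-5 0 0" --pt "-7 0 0" --pt "-9 0 0" --pt "-11 0 0" --pt "-13 0 0" --pt "-15 0 0" --pt "-17 0 0" --pt "-17.8 0 0" --twist '[-8.4,-16.8,-25.2,-33.6,-42,-50.4,-58.8,-67.2,-75.6,-84]'

```text
time: 32.3
eef_pos: [0.4272, -0.0045, 0.2335]
tool_rot: [-179.8, -0.0, 97.6]
force: [-0.1, 0.0, 0.1]
grip_width: 1.002
finger_force: 0.0
```

>>> servo_tool --pt "0 0 0" --pt "0 0 0" --pt "0 0 0" --pt "0 0 0" --twist '[-8.4,-14.4,-14.4,-14.4]'

```text
time: 32.7
eef_pos: [0.4286, -0.0046, 0.2341]
tool_rot: [-179.8, 0.0, 83.7]
force: [-0.3, -0.1, -0.1]
grip_width: 0.999
finger_force: 0.0
```

```bash
python3 - <<'E'
from h import *
snap("w12")
E
```

```text
32.7 [ 0.4286 -0.0046  0.2341] [-179.8415    0.004    83.7041]
```

>>> servo_tool --pt "0 -3 0" --pt "0 -6 0" --pt "0 -9 0" --pt "0 -9 0" --pt "0 -9 0" --twist '[0,0,0,0,0]'

```text
time: 33.25
eef_pos: [0.4289, -0.0948, 0.2352]
tool_rot: [-179.9, -0.0, 83.5]
force: [0.2, 0.2, 0.7]
grip_width: 1.001
finger_force: 0.0
```

```bash
cat > rod.py <<'E'
from h import *
from scipy.optimize import minimize
import sys
def circ(c,ax,r):
    u=np.cross(ax,[0,1,0]);u/=np.linalg.norm(u);v=np.cross(ax,u);t=np.linspace(0,2*np.pi,24)
    return c+r*(np.outer(np.cos(t),u)+np.outer(np.sin(t),v))
def fit(names,p0,zc,rgt=False):
    """p=(x,y,tiltx,tilty) of grip centre at height zc"""
    D=[]
    for n in names:
        T=np.load(f"pics/{n}.npy");im=cv2.imread(f"pics/{n}.png").astype(int);m=((im[:,:,0]-im[:,:,2]>35)&(im[:,:,0]>60)).astype(np.uint8)
        pts=[wproj(T,[p0[0],p0[1],zc+dz])[0] for dz in(-.025,.025)]
        k=np.zeros_like(m);cv2.line(k,*[tuple(int(round(a)) for a in q) for q in pts],1,44);D.append((T,cv2.GaussianBlur((m&k).astype(float),(0,0),1.5),m.shape,(m&k).sum()))
    def cost(p):
        ax=np.array([p[2],p[3],1.]);ax/=np.linalg.norm(ax);c=np.array([p[0],p[1],zc]);e=0
        for T,m,sh,_ in D:
            P=np.vstack([circ(c-.025*ax,ax,.009),circ(c+.025*ax,ax,.009)]);q=np.array([wproj(T,x)[0] for x in P],np.float32)
            r=np.zeros(sh,np.uint8);cv2.fillConvexPoly(r,(cv2.convexHull(q)[:,0]*16).round().astype(np.int32),1,cv2.LINE_8,4)
            e+=((cv2.GaussianBlur(r.astype(float),(0,0),1.5)-m)**2).sum()/max(_,1)
        return e
    S=np.array([[0,0,0,0],[.006,0,0,0],[0,.006,0,0],[0,0,.05,0],[0,0,0,.05]])
    x=np.array([*p0,0,0])
    for _ in range(2): x=minimize(cost,x,method="Nelder-Mead",options=dict(initial_simplex=x+S,maxiter=160)).x
    print(names,"xy",x[:2],"tilt deg",np.degrees(x[2:]),"cost",cost(x),[d[3] for d in D]);return x
E
python3 - <<'E'
from rod import *
snap("w13")
for p in((.433,.026),(.426,-.043)):
    for n in(["w12"],["w13"],["w12","w13"]): fit(n,p,.127)
E
```

```text
33.25 [ 0.4289 -0.0948  0.2352] [-179.9375   -0.0375   83.5253]Traceback (most recent call last):
  File "<stdin>", line 4, in <module>
  File "rod.py", line 23, in fit
    for _ in range(2): x=minimize(cost,x,method="Nelder-Mead",options=dict(initial_simplex=x+S,maxiter=160)).x
                         ~~~~~~~~^^^^^^^^^^^^^^^^^^^^^^^^^^^^^^^^^^^^^^^^^^^^^^^^^^^^^^^^^^^^^^^^^^^^^^^^^^^
    res = _minimize_neldermead(fun, x0, args, callback, bounds=bounds,
                               **options)
    fxr = func(xr)
    fx = function(np.copy(x), *(wrapper_args + args))
  File "rod.py", line 17, in cost
    P=np.vstack([circ(c-.025*ax,ax,.009),circ(c+.025*ax,ax,.009)]);q=np.array([wproj(T,x)[0] for x in P],np.float32)
                                                                               ~~~~~^^^^^
  File "h.py", line 22, in wproj
    i=imaging.camera_info("wrist");K=i["K"];C=T@i["mount"]
ValueError: time passes only in moves, steps and waits
```

```bash
sed -i 's/imaging.camera_info("wrist")/WI/' h.py; sed -i '4a WI=imaging.camera_info("wrist")' h.py; python3 - <<'E'
from rod import *
print(sense()["time"])
for p in((.433,.026),(.426,-.043)):
    for n in(["w12"],["w13"],["w12","w13"]): fit(n,p,.127)
E
```

```text
33.3
['w12'] xy [0.4303 0.0206] tilt deg [-0.5842  2.9524] cost 0.023562020160592428 [np.uint64(877)]
['w13'] xy [0.4285 0.0222] tilt deg [ 3.4739 -6.4435] cost 0.018224649616647548 [np.uint64(662)]
['w12', 'w13'] xy [0.4299 0.021 ] tilt deg [ 0.8684 -2.6602] cost 0.18894164295306404 [np.uint64(877), np.uint64(662)]
['w12'] xy [ 0.4274 -0.0566] tilt deg [ 2.1343 32.5238] cost 0.0938619412564782 [np.uint64(453)]
['w13'] xy [ 0.4275 -0.044 ] tilt deg [1.7964 3.7041] cost 0.0132478886668193 [np.uint64(707)]
['w12', 'w13'] xy [ 0.4274 -0.0522] tilt deg [ 2.074 26.041] cost 0.6536271032006171 [np.uint64(453), np.uint64(707)]
```

```bash
python3 - <<'E'
from rod import *
for zc in(.117,.122,.127,.132): fit(["w12","w13"],(.431,.022),zc)
for n in("w12","w13"):
    T=np.load(f"pics/{n}.npy");im=cv2.imread(f"pics/{n}.png").astype(int);m=((im[:,:,0]-im[:,:,2]>35)&(im[:,:,0]>60)).astype(np.uint8)
    c=cv2.connectedComponentsWithStats(m)
    print(n,[tuple(s) for s in c[2][1:] if s[4]>100])
    for P in((.433,.026),(.426,-.043)): print([wproj(T,[*P,z])[0].round() for z in(.102,.152)])
E
```

```text
['w12', 'w13'] xy [0.4295 0.0213] tilt deg [ 0.655  -3.9922] cost 0.2527469892037824 [np.uint64(894), np.uint64(662)]
['w12', 'w13'] xy [0.4296 0.0213] tilt deg [ 0.581  -3.6965] cost 0.174666373357934 [np.uint64(894), np.uint64(662)]
['w12', 'w13'] xy [0.4295 0.0212] tilt deg [ 1.2588 -3.8897] cost 0.17609682370309168 [np.uint64(894), np.uint64(662)]
['w12', 'w13'] xy [0.4302 0.0211] tilt deg [ 0.3349 -4.2805] cost 0.2357187640380086 [np.uint64(894), np.uint64(662)]
w12 [(np.int32(299), np.int32(182), np.int32(28), np.int32(42), np.int32(894)), (np.int32(308), np.int32(288), np.int32(25), np.int32(23), np.int32(426))]
[array([316., 186.]), array([316., 201.])]
[array([317., 271.]), array([317., 300.])]
w13 [(np.int32(280), np.int32(52), np.int32(31), np.int32(29), np.int32(660)), (np.int32(513), np.int32(144), np.int32(13), np.int32(20), np.int32(162)), (np.int32(290), np.int32(150), np.int32(29), np.int32(33), np.int32(707)), (np.int32(435), np.int32(150), np.int32(16), np.int32(21), np.int32(200))]
[array([301.,  66.]), array([298.,  55.])]
[array([303., 159.]), array([300., 168.])]
```

```bash
python3 - <<'E'
from rod import *
out=np.zeros((600,800,3),np.uint8)
for i,(n,x,y) in enumerate((("w12",260,140),("w13",250,30))):
    im=cv2.imread(f"pics/{n}.png")[y:y+190,x:x+126];out[:,i*400:i*400+398]=cv2.resize(im,(398,600),interpolation=cv2.INTER_CUBIC)
cv2.imwrite("pics/c13.png",out)
E
```

```text
(no output)
```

View pics/c13.png

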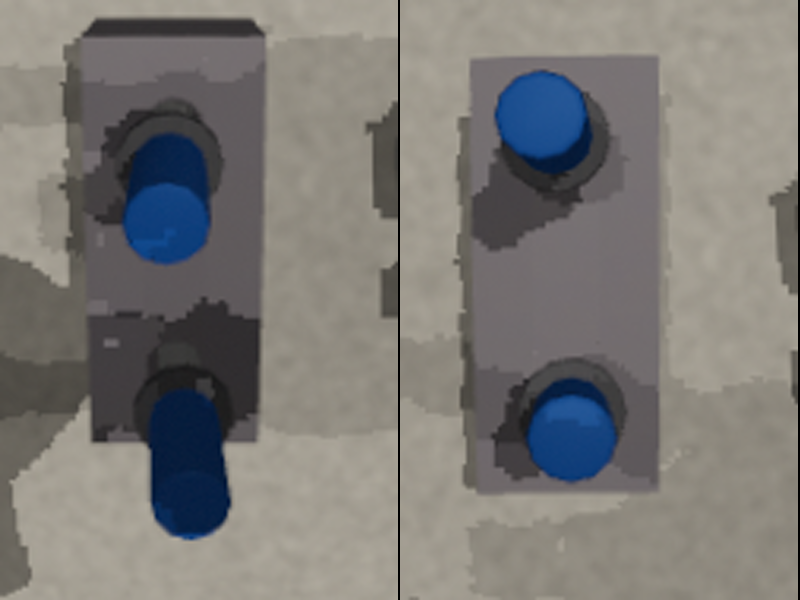

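Tops: in w12 rod 1 (167,220), rod 2 (190,498); in w13 rod 1 (541,115), rod 2 (572,435); collars at (170,158), (184,408), (555,138), (573,410).

```bash
python3 - <<'E'
from h import *
A=np.load("pics/w12.npy");B=np.load("pics/w13.npy");k=3.16
f=lambda x,y,z:wpx(A,260+x/k,140+y/k,z)[:2]
g=lambda x,y,z:wpx(B,250+(x-400)/k,30+y/k,z)[:2]
for n,a,b,c,d in(("rod1",(167,220),(541,115),(170,158),(555,138)),("rod2",(190,498),(572,435),(184,408),(573,410))):
    print(n,"top",f(*a,.152),g(*b,.152),"collar",f(*c,.101),g(*d,.101))
print(sense()["time"])
E
```

```text
rod1 top [0.4302 0.0207] [0.43   0.0193] collar [0.431  0.0227] [0.4309 0.0204]
rod2 top [ 0.4283 -0.0411] [ 0.4286 -0.0428] collar [ 0.4274 -0.0422] [ 0.4275 -0.044 ]
33.3
```

>>> servo_tool --pt "0.15 4 0" --pt "0.15 8 -1" --pt "0.15 11.5 -3" --pt "0.15 11.5 -4" --pt "0.15 11.5 -4" --twist '[6.5,6.5,6.5,6.5,6.5]'

```text
time: 33.8
eef_pos: [0.4296, 0.0217, 0.194]
tool_rot: [-179.8, 0.0, 90.3]
force: [0.6, -0.5, 0.3]
grip_width: 1.002
finger_force: 0.0
```

>>> servo_tool --pt "0 0 -3" --pt "0 0 -6" --pt "0 0 -8" --pt "0 0 -8.6" --pt "0 0 -8.6" --twist '[0,0,0,0,0]'

```text
time: 34.3
eef_pos: [0.4303, 0.0198, 0.1098]
tool_rot: [-180.0, 0.0, 90.0]
force: [-0.3, -0.3, 0.5]
grip_width: 0.996
finger_force: 0.0
```

>>> servo_tool --pt "0 0 0" --pt "0 0 0" --pt "0 0 0" --pt "0 0 0" --pt "0 0 0" --pt "0 0 0" --pt "0 0 0" --pt "0 0 0" --twist '[0,0,0,0,0,0,0,0]' --jaw -1 --force 40

```text
time: 35.1
eef_pos: [0.4309, 0.0204, 0.1103]
tool_rot: [179.9, 0.0, 90.0]
force: [1.3, 0.2, 3.8]
grip_width: 0.203
finger_force: 39.0
```

>>> servo_tool --pt "0 0 1" --pt "0 0 3" --pt "0 0 6" --pt "0 0 9" --pt "0 0 12" --pt "0 0 14" --pt "0 0 14" --pt "0 0 14" --twist '[0,0,0,0,0,0,0,0]'

```text
time: 35.9
eef_pos: [0.4302, 0.0204, 0.2491]
tool_rot: [-179.9, -0.0, 90.0]
force: [0.3, -0.3, -1.1]
grip_width: 0.199
finger_force: 39.5
```

```bash
python3 -c "
from h import *
snap('r1')"
```

```text
35.9 [0.4302 0.0204 0.2491] [-179.9289   -0.0028   90.0413]
```

>>> servo_tool --pt "2 0 0" --pt "4 -1 0" --pt "4 -1 0" --pt "4 -1 0" --twist '[0,0,0,0]'

```text
time: 36.35
eef_pos: [0.4698, 0.0104, 0.2477]
tool_rot: [-179.8, -0.0, 90.0]
force: [0.6, 0.7, -1.2]
grip_width: 0.195
finger_force: 39.7
```

```bash
python3 -c "
from h import *
snap('r2')"
```

```text
36.35 [0.4698 0.0104 0.2477] [-179.7568   -0.0186   90.0164]
```

>>> servo_tool --pt "2 -1 0" --pt "4 -1 0" --pt "4 -1 0" --pt "4 -1 0" --twist '[0,0,0,0]'

```text
time: 36.8
eef_pos: [0.5098, 0.0007, 0.2493]
tool_rot: [-179.9, -0.0, 90.1]
force: [0.5, 0.2, -0.8]
grip_width: 0.203
finger_force: 39.9
```

```bash
python3 -c "
from h import *
snap('r3')"
```

```text
36.8 [0.5098 0.0007 0.2493] [-179.9125   -0.0122   90.0568]
```

>>> servo_tool --pt "3 -0.6 0" --pt "5 -0.6 0" --pt "5 -0.6 0" --pt "5 -0.6 0" --twist '[0,0,0,0]'

```text
time: 37.25
eef_pos: [0.5597, -0.0054, 0.2497]
tool_rot: [-179.9, -0.0, 90.1]
force: [0.1, -0.2, -1.2]
grip_width: 0.199
finger_force: 40.1
```

```bash
cat > tip.py <<'E'
from h import *
def tip(names,ztip=-.1043):
    ims=np.array([cv2.GaussianBlur(cv2.imread(f"pics/{n}.png"),(0,0),1).astype(float) for n in names])
    sd=np.abs(ims-np.median(ims,0)).max(0).max(2);s=(sd<9)
    I=np.eye(4)
    for z in(-.016,-.045,-.09,-.1043):   # tool z = +down along fingers
        pass
    # tool coords: z forward(down). centre line x=0,y=0
    print("pred tip",wproj(I,[0,0,.1043])[0],"collar",wproj(I,[0,0,.0143])[0])
    u0,v0=wproj(I,[0,0,.1043])[0].round().astype(int)
    for dv in range(-16,60,4):
        r=s[v0+dv,u0-20:u0+21];print(v0+dv,''.join('#' if q else '.' for q in r))
    return s
E
python3 -c "
from tip import *
snap('r4');print('u from',0);tip(['r1','r2','r3','r4'])"
```

```text
37.25 [ 0.5597 -0.0054  0.2497] [-179.9472   -0.0052   90.0563]
u from 0
pred tip [314.2234 236.8291] collar [315.0188 297.7901]
221 .........................................
225 .........................................
229 .........................................
233 ..............############...............
237 ............###############..............
241 ............################.............
245 ...........#################.............
249 ............################.............
253 ............#################............
257 ............#################............
261 ...........##################............
265 ...........##################............
269 ...........##################............
273 ...........##################............
277 .........#######################.........
281 ..####################################...
285 #######...###############################
289 #########################################
293 #########################################
```

Static-pixel mask shows the held rod upright, tip within about 1 px of the tool axis. Over hole a now.

>>> servo_tool --pt "0.13 -0.08 -1" --pt "0.13 -0.08 -2.5" --pt "0.13 -0.08 -4" --pt "0.13 -0.08 -4" --pt "0.13 -0.08 -4" --twist '[0,0,0,0,0]'

```text
time: 37.8
eef_pos: [0.5612, -0.0064, 0.2087]
tool_rot: [-179.9, -0.0, 90.0]
force: [-0.0, -0.2, -1.8]
grip_width: 0.202
finger_force: 40.1
```

>>> servo_tool --pt "0 0 -0.5" --pt "0 0 -1" --pt "0 0 -1.5" --pt "0 0 -2" --pt "0 0 -2.5" --pt "0 0 -2.5" --twist '[0,0,0,0,0,0]'

```text
time: 38.4
eef_pos: [0.5615, -0.0067, 0.1837]
tool_rot: [-179.9, 0.0, 90.0]
force: [0.3, -1.2, -2.4]
grip_width: 0.195
finger_force: 40.0
```

>>> servo_tool --pt "0 0 -0.5" --pt "0 0 -1" --pt "0 0 -1.5" --pt "0 0 -2" --pt "0 0 -2.5" --pt "0 0 -3" --pt "0 0 -3" --twist '[0,0,0,0,0,0,0]'

```text
time: 39.1
eef_pos: [0.5614, -0.0065, 0.1535]
tool_rot: [-179.9, -0.0, 90.0]
force: [0.3, -0.9, -3.2]
grip_width: 0.197
finger_force: 40.1
```

>>> servo_tool --pt "0 0 -0.4" --pt "0 0 -0.8" --pt "0 0 -1.2" --pt "0 0 -1.6" --pt "0 0 -2" --pt "0 0 -2" --twist '[0,0,0,0,0,0]'

```text
time: 39.7
eef_pos: [0.5615, -0.0064, 0.1337]
tool_rot: [-179.9, -0.0, 90.0]
force: [0.5, -1.7, -2.4]
grip_width: 0.194
finger_force: 40.0
```

>>> servo_tool --pt "0 0 -0.5" --pt "0 0 -1" --pt "0 0 -1.5" --pt "0 0 -2" --pt "0 0 -2.3" --pt "0 0 -2.3" --twist '[0,0,0,0,0,0]'

```text
time: 40.3
eef_pos: [0.5615, -0.0064, 0.1109]
tool_rot: [-179.9, -0.0, 90.0]
force: [-0.9, -1.1, -2.9]
grip_width: 0.201
finger_force: 40.0
```

>>> servo_tool --pt "0 0 -0.2" --pt "0 0 -0.4" --pt "0 0 -0.5" --pt "0 0 -0.5" --twist '[0,0,0,0]'

```text
time: 40.7
eef_pos: [0.5619, -0.0064, 0.1086]
tool_rot: [179.9, 0.0, 90.0]
force: [-3.6, -1.1, 5.6]
grip_width: 0.203
finger_force: 40.9
```

>>> servo_tool --pt "0 0 0" --pt "0 0 0" --pt "0 0 0" --pt "0 0 0" --pt "0 0 3" --pt "0 0 7" --pt "0 0 11" --pt "0 0 12" --pt "0 0 12" --pt "0 0 12" --twist '[0,0,0,0,0,0,0,0,0,0]' --jaw 1

```text
time: 41.7
eef_pos: [0.5616, -0.0064, 0.2253]
tool_rot: [-179.9, -0.0, 90.0]
force: [-0.0, -0.1, -0.9]
grip_width: 0.999
finger_force: 0.0
```

>>> servo_tool --pt "-4 -1 0" --pt "-8 -2 0" --pt "-12 -3 0" --pt "-13.4 -3.6 0" --pt "-13.4 -3.6 0" --pt "-13.4 -3.6 -2" --pt "-13.4 -3.6 -2" --twist '[0,0,0,0,0,0,0]'

```text
time: 42.4
eef_pos: [0.4271, -0.042, 0.2028]
tool_rot: [-179.6, -0.1, 90.0]
force: [-0.4, 0.2, -0.6]
grip_width: 0.998
finger_force: 0.0
```

```bash
python3 - <<'E'
from rod import *
snap("w14");T=np.load("pics/w14.npy");im=cv2.imread("pics/w14.png").astype(int)
# bright-blue blobs near rod2 and rod1-in-stack
m=((im[:,:,0]-im[:,:,2]>35)&(im[:,:,0]>60)).astype(np.uint8);c=cv2.connectedComponentsWithStats(m)
print([tuple(map(int,s)) for s in c[2][1:] if s[4]>80],wproj(T,[.428,-.0425,.152]),wproj(T,[.428,-.0425,.102]))
E
```

```text
42.4 [ 0.4271 -0.042   0.2028] [-179.6464   -0.0788   90.0431]
[(493, 181, 52, 41, 865), (525, 225, 14, 18, 153), (302, 231, 30, 51, 1148)] (array([316.84  , 268.2548]), np.float64(1764.4340613334903)) (array([316.5034, 239.3515]), np.float64(1444.740092381999))
```

>>> servo_tool --pt "0.05 -0.05 -3" --pt "0.05 -0.05 -6" --pt "0.05 -0.05 -8.5" --pt "0.05 -0.05 -9.3" --pt "0.05 -0.05 -9.3" --twist '[0,0,0,0,0]'

```text
time: 42.95
eef_pos: [0.4279, -0.0426, 0.1127]
tool_rot: [-179.8, -0.0, 90.1]
force: [1.0, -0.9, 0.0]
grip_width: 0.999
finger_force: 0.0
```

>>> servo_tool --pt "0 0 0" --pt "0 0 0" --pt "0 0 0" --pt "0 0 0" --pt "0 0 0" --pt "0 0 0" --pt "0 0 0" --pt "0 0 0" --twist '[0,0,0,0,0,0,0,0]' --jaw -1 --force 40

```text
time: 43.75
eef_pos: [0.4279, -0.043, 0.1144]
tool_rot: [-180.0, 0.0, 90.0]
force: [-3.9, 0.6, 5.6]
grip_width: 0.198
finger_force: 38.8
```

>>> servo_tool --pt "0 0 1" --pt "0 0 3" --pt "0 0 6" --pt "0 0 9" --pt "0 0 12" --pt "0 0 15" --pt "0 0 15" --pt "0 0 15" --twist '[0,0,0,0,0,0,0,0]'

```text
time: 44.55
eef_pos: [0.4287, -0.0429, 0.2638]
tool_rot: [179.9, 0.0, 90.0]
force: [0.2, 0.5, -1.8]
grip_width: 0.2
finger_force: 39.1
```

```bash
python3 -c "
from h import *
snap('q1')"
```

```text
44.55 [ 0.4287 -0.0429  0.2638] [179.9346   0.0033  90.043 ]
```

>>> servo_tool --pt "2 0 0" --pt "4 1 0" --pt "4 1 0" --pt "4 1 0" --twist '[0,0,0,0]'

```text
time: 45.0
eef_pos: [0.4677, -0.0328, 0.2617]
tool_rot: [-179.8, -0.0, 90.1]
force: [-1.0, -0.4, -2.8]
grip_width: 0.198
finger_force: 39.5
```

```bash
python3 -c "
from h import *
snap('q2')"
```

```text
45.0 [ 0.4677 -0.0328  0.2617] [-179.7731   -0.024    90.0708]
```

>>> servo_tool --pt "4 1 0" --pt "8 2 0" --pt "8 2 0" --pt "8 2 0" --twist '[0,0,0,0]'

```text
time: 45.45
eef_pos: [0.548, -0.013, 0.2622]
tool_rot: [-179.8, -0.0, 90.0]
force: [0.2, -0.0, -0.9]
grip_width: 0.199
finger_force: 39.9
```

```bash
python3 -c "
from h import *
snap('q3')"
```

```text
45.45 [ 0.548  -0.013   0.2622] [-179.7976   -0.0042   90.0487]
```

>>> servo_tool --pt "4 0.9 0" --pt "8 0.9 0" --pt "10.2 0.9 0" --pt "10.2 0.9 0" --pt "10.2 0.9 0" --twist '[0,0,0,0,0]'

```text
time: 46.0
eef_pos: [0.6494, -0.0044, 0.2646]
tool_rot: [180.0, 0.0, 90.0]
force: [-0.9, -0.6, -1.5]
grip_width: 0.195
finger_force: 40.4
```

```bash
python3 -c "
from tip import *
snap('q4');tip(['q1','q2','q3','q4'])"
```

```text
46.0 [ 0.6494 -0.0044  0.2646] [179.9794   0.0118  90.0089]
pred tip [314.2244 236.8271] collar [315.0201 297.7871]
221 .........................................
225 ..##.....................................
229 .#.......................................
233 .........................................
237 ................######...................
241 ..........##############.................
245 .........################................
249 ..........###############................
253 ..........################..............#
257 ..........#################..############
261 .........###############..###############
265 #########################################
269 #########################################
273 #########################################
277 #########################################
281 ######.######################....##..####
285 ######################..#####....########
289 #########################################
293 #########################################
```

Rod 2's tip shows about 2 mm toward −x and 4 mm toward −y of the tool axis; I'll offset for it, then straighten as it goes in.

>>> servo_tool --pt "0.22 0.45 -1" --pt "0.22 0.45 -2.5" --pt "0.22 0.45 -4" --pt "0.22 0.45 -5.3" --pt "0.22 0.45 -5.3" --pt "0.22 0.45 -5.3" --twist '[0,0,0,0,0,0]' --force 30

```text
time: 46.65
eef_pos: [0.6521, 0.0007, 0.2109]
tool_rot: [-180.0, -0.0, 90.0]
force: [0.1, 0.0, -1.6]
grip_width: 0.202
finger_force: 40.4
```

>>> servo_tool --pt "0 0 -0.3" --pt "0 0 -0.6" --pt "0 0 -0.9" --pt "0 0 -1.2" --pt "0 0 -1.4" --pt "0 0 -1.4" --twist '[0,0,0,0,0,0]'

```text
time: 47.25
eef_pos: [0.6524, 0.0006, 0.1962]
tool_rot: [-179.9, -0.0, 90.0]
force: [0.4, -0.7, -1.3]
grip_width: 0.198
finger_force: 40.4
```

>>> servo_tool --pt "0 -0.05 -0.4" --pt "0 -0.1 -0.8" --pt "0 -0.1 -1.2" --pt "0 -0.15 -1.6" --pt "0 -0.15 -2" --pt "0 -0.15 -2" --twist '[0,0,0,0,0,0]'

```text
time: 47.85
eef_pos: [0.6522, -0.0009, 0.1757]
tool_rot: [-179.9, -0.0, 90.0]
force: [0.7, 0.1, -2.1]
grip_width: 0.2
finger_force: 40.4
```

>>> servo_tool --pt "0 -0.05 -0.4" --pt "-0.03 -0.1 -0.8" --pt "-0.05 -0.1 -1.2" --pt "-0.05 -0.12 -1.6" --pt "-0.05 -0.12 -1.9" --pt "-0.05 -0.12 -1.9" --twist '[0,0,0,0,0,0]'

```text
time: 48.45
eef_pos: [0.6518, -0.0019, 0.157]
tool_rot: [-179.9, -0.0, 90.1]
force: [0.6, 0.5, -2.1]
grip_width: 0.194
finger_force: 40.3
```

>>> servo_tool --pt "0 0 -0.3" --pt "0 -0.03 -0.6" --pt "-0.03 -0.05 -0.9" --pt "-0.05 -0.05 -1.2" --pt "-0.05 -0.05 -1.2" --twist '[0,0,0,0,0]'

```text
time: 48.95
eef_pos: [0.6514, -0.0024, 0.145]
tool_rot: [-180.0, -0.0, 90.0]
force: [1.3, 3.1, -2.5]
grip_width: 0.202
finger_force: 40.2
```

>>> servo_tool --pt "0 0 -0.4" --pt "0 0 -0.8" --pt "0 0 -1.2" --pt "0 0 -1.6" --pt "0 0 -2" --pt "0 0 -2.4" --pt "0 0 -2.8" --pt "0 0 -2.8" --twist '[0,0,0,0,0,0,0,0]'

```text
time: 49.75
eef_pos: [0.6513, -0.0026, 0.1166]
tool_rot: [-179.9, -0.0, 90.0]
force: [0.2, 3.8, -4.8]
grip_width: 0.201
finger_force: 40.2
```

>>> servo_tool --pt "0 0 -0.3" --pt "0 0 -0.6" --pt "0 0 -0.8" --pt "0 0 -0.8" --twist '[0,0,0,0]'

```text
time: 50.15
eef_pos: [0.6516, -0.0027, 0.1126]
tool_rot: [179.9, 0.0, 90.0]
force: [-4.5, 3.2, 9.7]
grip_width: 0.197
finger_force: 41.5
```

>>> servo_tool --pt "0 0 0" --pt "0 0 0" --pt "0 0 0" --pt "0 0 0" --pt "0 0 3" --pt "0 0 7" --pt "0 0 11" --pt "0 0 12" --pt "0 0 12" --pt "0 0 12" --twist '[0,0,0,0,0,0,0,0,0,0]' --jaw 1

```text
time: 51.15
eef_pos: [0.6513, -0.0027, 0.2281]
tool_rot: [-179.9, 0.0, 90.0]
force: [-0.2, 0.2, -0.6]
grip_width: 0.999
finger_force: 0.0
```

>>> servo_tool --pt "-2 0 2" --pt "-4.5 -4 2" --pt "-4.5 -8 2" --pt "-4.5 -8 2" --pt "-4.5 -8 2" --twist '[0,0,0,0,0]'

```text
time: 51.65
eef_pos: [0.6058, -0.0833, 0.2471]
tool_rot: [-179.8, -0.1, 89.9]
force: [1.0, 0.7, 0.2]
grip_width: 1.001
finger_force: 0.0
```

```bash
python3 - <<'E'
from rod import *
snap("w15");T=np.load("pics/w15.npy");im=cv2.imread("pics/w15.png").astype(int)
m=((im[:,:,0]-im[:,:,2]>35)&(im[:,:,0]>60)).astype(np.uint8);c=cv2.connectedComponentsWithStats(m)
print([tuple(map(int,s)) for s in c[2][1:] if s[4]>80])
for x,y in((.561,-.0063),(.6503,-.003)):
    print(wproj(T,[x,y,.150]));
    for z in(.115,.120,.125,.130,.135): print(z,end=" ");fit(["w15"],(x,y),z)
E
```

```text
51.65 [ 0.6058 -0.0833  0.2471] [-179.7708   -0.0645   89.9323]
[(367, 110, 30, 27, 583), (233, 113, 35, 27, 709), (353, 170, 16, 21, 202), (264, 172, 15, 21, 217)]
(array([244.8918, 127.2234]), np.float64(1526.0185874765884))
0.115 ['w15'] xy [ 0.5593 -0.0056] tilt deg [ 1.8521 -0.5902] cost 0.008787172491817829 [np.uint64(709)]
0.12 ['w15'] xy [ 0.5602 -0.0058] tilt deg [2.2561 0.1138] cost 0.011835984940409317 [np.uint64(709)]
0.125 ['w15'] xy [ 0.5611 -0.0057] tilt deg [ 3.0044 -0.2566] cost 0.017005316256637558 [np.uint64(709)]
0.13 ['w15'] xy [ 0.5617 -0.0055] tilt deg [4.1206 0.3057] cost 0.025374995890760803 [np.uint64(709)]
0.135 ['w15'] xy [ 0.5627 -0.0055] tilt deg [4.5433 0.3137] cost 0.03276786659650776 [np.uint64(709)]
(array([384.1075, 122.0036]), np.float64(1525.9188744582227))
0.115 ['w15'] xy [ 0.6557 -0.0045] tilt deg [-9.6097  1.838 ] cost 0.019171198413640213 [np.uint64(585)]
0.12 ['w15'] xy [ 0.6543 -0.0033] tilt deg [-8.5602 -0.8993] cost 0.01925760342955517 [np.uint64(585)]
0.125 ['w15'] xy [ 0.6544 -0.0038] tilt deg [-10.6045   0.6194] cost 0.027688935920076724 [np.uint64(585)]
0.13 ['w15'] xy [ 0.6528 -0.0044] tilt deg [-9.6446  2.6142] cost 0.042410986208717645 [np.uint64(585)]
0.135 ['w15'] xy [ 0.6518 -0.0045] tilt deg [-9.5632  2.4593] cost 0.0579924094482094 [np.uint64(585)]
```

Both rod tops sit where seated rods' tops (z = 150 mm) should project. Now open the valve.

>>> servo_tool --pt "-1 4 0" --pt "-2 8.5 0" --pt "-3 13 0" --pt "-4 17.5 0" --pt "-5 22 0" --pt "-6 26.5 0" --pt "-7 31 0" --pt "-8 35.5 0" --pt "-9 40 0" --pt "-10 44.5 0" --twist '[8,16,24,32,40,48,56,64,72,80]'

```text
time: 52.7
eef_pos: [0.5048, 0.3655, 0.2487]
tool_rot: [-180.0, -0.1, 170.5]
force: [0.2, -0.7, -0.3]
grip_width: 0.997
finger_force: 0.0
```

>>> servo_tool --pt "-0.1 1.5 0" --pt "-0.2 2.35 -2" --pt "-0.2 2.35 -5" --pt "-0.2 2.35 -8" --pt "-0.2 2.35 -8" --pt "-0.2 2.35 -8" --twist '[8,10.3,10.3,10.3,10.3,10.3]'

```text
time: 53.3
eef_pos: [0.5035, 0.3864, 0.169]
tool_rot: [-179.9, -0.1, -179.6]
force: [1.2, 0.4, 0.6]
grip_width: 0.996
finger_force: 0.0
```

```bash
python3 - <<'E'
from h import *
snap("w16");T=np.load("pics/w16.npy");im=cv2.imread("pics/w16.png").astype(int)
m=((im[:,:,2]-im[:,:,0]>90)&(im[:,:,1]-im[:,:,0]>70)).astype(np.uint8);c=cv2.connectedComponentsWithStats(m)
print([tuple(map(int,s)) for s in c[2][1:] if s[4]>150])
for a in(60,124): print(wproj(T,[.413+a*.001,.3848,.101])[0])
E
```

```text
53.3 [0.5035 0.3864 0.169 ] [-179.9325   -0.1199 -179.5856]
[(327, 87, 34, 42, 1134), (379, 95, 21, 31, 569), (293, 208, 32, 94, 2696)]
[310.6246 209.0984]
[310.2122 305.5546]
```

>>> servo_tool --pt "0 -0.1 -3" --pt "0 -0.1 -6" --pt "0 -0.1 -8" --pt "0 -0.1 -8.7" --pt "0 -0.1 -8.7" --twist '[0,0,0,0,0]'

```text
time: 53.85
eef_pos: [0.5047, 0.3851, 0.0836]
tool_rot: [180.0, 0.0, -179.7]
force: [-0.1, -0.4, 0.9]
grip_width: 0.998
finger_force: 0.0
```

>>> servo_tool --pt "0 0 0" --pt "0 0 0" --pt "0 0 0" --pt "0 0 0" --pt "0 0 0" --pt "0 0 0" --pt "0 0 0" --pt "0 0 0" --twist '[0,0,0,0,0,0,0,0]' --jaw -1 --force 20

```text
time: 54.65
eef_pos: [0.5048, 0.3835, 0.0837]
tool_rot: [-179.9, 0.0, -179.7]
force: [-1.2, -5.3, 4.3]
grip_width: 0.233
finger_force: 24.3
```

>>> servo_tool --pt "-0.09 -1.27 0" --pt "-0.35 -2.51 0" --pt "-0.79 -3.7 0" --pt "-1.38 -4.82 0" --pt "-2.13 -5.85 0" --pt "-3.01 -6.76 0" --pt "-4.01 -7.54 0" --pt "-5.11 -8.18 0" --pt "-6.29 -8.66 0" --pt "-7.52 -8.96 0" --twist '[-8,-16,-24,-32,-40,-48,-56,-64,-72,-80]'

```text
time: 55.65
eef_pos: [0.4296, 0.2941, 0.0837]
tool_rot: [179.9, 0.1, 100.0]
force: [0.5, -2.8, 4.4]
grip_width: 0.229
finger_force: 23.0
```

>>> servo_tool --pt "-1.26 -0.13 0" --pt "-1.7 -0.13 0" --pt "-1.7 -0.13 0" --pt "-1.7 -0.13 0" --twist '[-8,-10.5,-10.5,-10.5]'

```text
time: 56.05
eef_pos: [0.4124, 0.2927, 0.0837]
tool_rot: [180.0, 0.1, 89.8]
force: [-1.3, -5.9, 4.5]
grip_width: 0.227
finger_force: 23.2
```

>>> servo_tool --pt "-0.3 0 0" --pt "-0.5 0 0" --pt "-0.5 0 0" --twist '[-2,-3,-3]'

```text
time: 56.35
eef_pos: [0.4119, 0.2931, 0.0839]
tool_rot: [179.3, -0.0, 86.8]
force: [17.8, -3.1, -4.3]
grip_width: 0.228
finger_force: 34.5
```

>>> servo_tool --pt "-0.3 0 0" --pt "-0.3 0 0" --pt "-0.3 0 0" --twist '[-1,-1,-1]'

```text
time: 56.65
eef_pos: [0.4117, 0.2933, 0.084]
tool_rot: [179.0, -0.1, 85.7]
force: [30.4, -0.6, -10.8]
grip_width: 0.226
finger_force: 41.3
```

On the stop. Ease off, release, retreat and check.

>>> servo_tool --pt "0.3 0 0" --pt "0.5 0 0" --pt "0.5 0 0" --twist '[2,3,3]'

```text
time: 56.95
eef_pos: [0.4122, 0.293, 0.0837]
tool_rot: [179.6, 0.0, 88.8]
force: [10.3, -4.2, -0.8]
grip_width: 0.23
finger_force: 23.3
```

>>> servo_tool --pt "0 0 0" --pt "0 0 0" --pt "0 0 0" --pt "0 0 0" --pt "0 0 3" --pt "0 0 7" --pt "0 0 11" --pt "0 0 11" --pt "0 0 11" --twist '[0,0,0,0,0,0,0,0,0]' --jaw 1

```text
time: 57.85
eef_pos: [0.4096, 0.2944, 0.194]
tool_rot: [179.9, -0.1, 88.9]
force: [0.2, -0.6, -0.5]
grip_width: 1.001
finger_force: 0.0
```

```bash
python3 - <<'E'
from rod import *
snap("w17");T=np.load("pics/w17.npy");im=cv2.imread("pics/w17.png").astype(int)
m=((im[:,:,2]-im[:,:,0]>90)&(im[:,:,1]-im[:,:,0]>70)).astype(np.uint8);c=cv2.connectedComponentsWithStats(m)
for s,ce in zip(c[2][1:],c[3][1:]):
    if s[4]>150: print(tuple(map(int,s)),ce,wpx(T,*ce,.1))
for a in(-90,-85): print(a,wproj(T,[.413+.092*np.cos(np.radians(a)),.385+.092*np.sin(np.radians(a)),.1])[0])
sc=imaging.camera("scene")[:,:,::-1];cv2.imwrite("pics/scene17.png",sc);V=imaging.camera_info("scene");o=cv2.imread("pics/scene0.png").astype(int)
def pr(P): c=V["view"]@[*P,1];return (V["K"]@(c[:3]/c[2]))[:2]
i=sc.astype(int);m=((i[:,:,0]-i[:,:,2]>35)&(i[:,:,0]>60)).astype(np.uint8);c=cv2.connectedComponentsWithStats(m[200:320,270:430])
print("blue",[tuple(map(int,s)) for s in c[2][1:] if s[4]>15])
for P in((.561,-.0063),(.6503,-.003)): print([pr([*P,z]).round(1)-[270,200] for z in(.100,.150)])
for n,P in dict(bottle=(.465,-.498,.07),beaker=(.658,.41,.05),gauge=(.62,-.4,.02),span=(.77,.05,.005)).items():
    u,v=pr(P).astype(int);print(n,np.abs(i-o)[v-20:v+20,u-20:u+20].mean())
E
```

```text
57.85 [0.4096 0.2944 0.194 ] [179.8791  -0.0851  88.8542]
(304, 29, 25, 18, 382) [315.9215  37.3979] [0.4136 0.4284 0.1   ]
(299, 63, 36, 32, 810) [317.1753  75.4185] [0.4138 0.4035 0.1   ]
(302, 198, 29, 61, 1663) [316.3235 226.8196] [0.4114 0.305  0.1   ]
-90 [319.0021 243.7545]
-85 [330.8538 243.018 ]
blue [(68, 23, 8, 5, 31), (36, 38, 7, 5, 31)]
[array([70.7, 42.2]), array([71.4, 24.1])]
[array([39.6, 57.8]), array([39.3, 39.4])]
bottle 5.124791666666667
beaker 4.468125
gauge 5.446458333333333
span 5.4325
```

```bash
python3 -c "
from workcell import env
print(env.hand_in())"
```

```text
the job is handed in; nothing more can be done
None
```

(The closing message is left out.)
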